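# Roll the vials to the reading bay with a rinsed paddle

### The job

Take the pusher paddle from its rest by the knob and, with the gripper still pointing down, slacken your grip so that the paddle swings down under its own weight until it hangs blade-down, then grip it firmly again. Dip the blade into the small beaker to rinse it, use the blade to roll every vial gently along its lane until all of it is on the dark plate at the lane's far end (fingers must not touch the vials), and when all vials are there dip the blade into the beaker again. Finally leave the paddle standing blade-down in the big glass jar, with the vials still on their plates, the beaker and jar upright, and the tape roll and the flask left where they are.

Things in the scene. Friction and masses are not known exactly. Their poses are not given: they have to be found in the camera images.
- paddle_knob (a point): centre of the paddle's black ball knob, 20 mm in diameter: grip it here. x points from knob to blade, y across the blade, z square to its face. The knob is smooth: pinched across the shaft it turns about the line through the pads. Slackened to 10 to 20 N it swings down to about 10 degrees from plumb, and a few mm of shaking bring it plumb; below 4 N it drops. Reclosed hard (over 80 N) it keeps its angle
- paddle: the paddle, 160 g: ball knob, flat steel shaft 12 x 6 mm, then a steel blade 40 mm long, 28 mm wide, 6 mm thick. Centre of mass about 88 mm from the knob's centre. Origin and axes as the knob point. At the start it lies level, blade flat, its axis 50 mm above the bench in the rest
- rest: grey rest fixed to the bench; origin on the bench below the knob, x along the paddle. Two notched posts hold the shaft at own x 38 and 96 mm (10 mm thick, 30 mm wide, up to 57 mm high, notches 15 mm wide, open upward) on a base 8 mm high; the knob sticks out freely
- paddle_tip (a point): middle of the paddle blade's tip edge, 150 mm from the knob's centre along the paddle's x axis
- tray: white tray fixed to the bench, 163 x 250 mm, 18 mm high; origin at the centre of its underside. Three lanes run along its own y, at own x -53 (near), 0 (mid), +53 mm (far), each 49 mm wide, inside y -120 to +120 mm, floor 4 mm up, walls 4 mm thick. The bay is the last 60 mm of a lane (y +60 to +120 mm) with a flush dark plate as floor and the end wall behind. Lanes hold 0 to 2 vials
- lane_near (a point): middle of the entry edge of the near lane's bay (tray own x -53, y +60 mm), on the lane's floor
- lane_mid (a point): the same for the mid lane (tray own x 0, y +60 mm)
- lane_far (a point): the same for the far lane (tray own x +53, y +60 mm)
- beaker: small open glass beaker, 68 mm across the rim, 87 mm high, clear inside width about 50 mm, inner floor 6 mm up, 110 g, loose on the bench, slides easily. Origin at the centre of its underside
- beaker_mouth (a point): centre of the beaker's mouth, 87 mm above its underside; counts as dipped when the blade's tip edge is 30 mm or more below it
- jar: big squat open glass jar, 94 mm across, 135 mm high, clear inside width about 50 mm, inner floor 11 mm up, 320 g, loose on the bench, slides easily. Origin at the centre of its underside. The paddle stands in it leaning on the rim with its knob above it
- jar_mouth (a point): centre of the jar's mouth, 135 mm above its underside
- tape: bystander: roll of tape, 96 mm across, 25 mm high, lying flat on the bench. Origin at the centre of its underside
- flask: bystander: conical glass flask, 80 mm across, 116 mm high. Origin at the centre of its underside
- vial_1: screw-cap glass vial with black cap, a cylinder 20 mm in diameter and 46 mm long with slightly domed ends, 20 g, lying across the near lane of the tray with its axis (own x) across the lane, so that it rolls along it; may be absent. Origin at its centre, 14 mm above the bench. It stops soon when no longer pushed.
- vial_2: screw-cap glass vial with black cap, a cylinder 20 mm in diameter and 46 mm long with slightly domed ends, 20 g, lying across the near lane of the tray with its axis (own x) across the lane, so that it rolls along it; may be absent. Origin at its centre, 14 mm above the bench. It stops soon when no longer pushed.
- vial_3: screw-cap glass vial with black cap, a cylinder 20 mm in diameter and 46 mm long with slightly domed ends, 20 g, lying across the mid lane of the tray with its axis (own x) across the lane, so that it rolls along it; may be absent. Origin at its centre, 14 mm above the bench. It stops soon when no longer pushed.
- vial_4: screw-cap glass vial with black cap, a cylinder 20 mm in diameter and 46 mm long with slightly domed ends, 20 g, lying across the mid lane of the tray with its axis (own x) across the lane, so that it rolls along it; may be absent. Origin at its centre, 14 mm above the bench. It stops soon when no longer pushed.
- vial_5: screw-cap glass vial with black cap, a cylinder 20 mm in diameter and 46 mm long with slightly domed ends, 20 g, lying across the far lane of the tray with its axis (own x) across the lane, so that it rolls along it; may be absent. Origin at its centre, 14 mm above the bench. It stops soon when no longer pushed.
- vial_6: screw-cap glass vial with black cap, a cylinder 20 mm in diameter and 46 mm long with slightly domed ends, 20 g, lying across the far lane of the tray with its axis (own x) across the lane, so that it rolls along it; may be absent. Origin at its centre, 14 mm above the bench. It stops soon when no longer pushed.
Mind the look-alikes: they are no part of the job. What is shaped like the vial_2 but pink is not meant.

How it is judged (in metres and radians):
On the way, in this order (a step that is already met when the one before it is completed fails the run):
1. the paddle, held by its knob with the gripper pointing down, hangs blade-down within 20 degrees of plumb, clear of the bench (angle between paddle_knob's own x axis and vertical above 2.79 rad and height (world z) of paddle_tip above 0.02 m and angle between the grasp point's own z axis and vertical above 2.35 rad and distance between the grasp point and paddle_knob below 0.035 m), for 0.2 s.
2. the held paddle's tip is dipped into the beaker, at least 30 mm below the rim (horizontal distance between paddle_tip and beaker_mouth below 0.03 m and z of paddle_tip in the frame of beaker_mouth below -0.03 m and distance between the grasp point and paddle_knob below 0.035 m), for 0.2 s.
3. every vial is at rest in the reading bay of its lane (y of each of vial_1, vial_2, vial_3, vial_4, vial_5, vial_6 in the frame of tray above 0.06 m and horizontal distance between each of vial_1, vial_2 and lane_near below 0.065 m and height (world z) of each of vial_1, vial_2, vial_3, vial_4, vial_5, vial_6 below 0.03 m and linear speed of each of vial_1, vial_2, vial_3, vial_4, vial_5, vial_6 below 0.02 m/s and horizontal distance between each of vial_3, vial_4 and lane_mid below 0.065 m and horizontal distance between each of vial_5, vial_6 and lane_far below 0.065 m), for 0.3 s.
4. the held paddle's tip is dipped into the beaker again, at least 30 mm below the rim (all of step 2), for 0.2 s.
At the end, for the whole second after the job is handed in: Every vial lies at rest in the bay of its own lane (its centre past the bay's entry edge); the paddle stands blade-down in the jar, tip within 40 mm of the jar's underside level, at rest and released; beaker and jar upright (all of step 3 and horizontal distance between paddle_tip and jar below 0.042 m and z of paddle_tip in the frame of jar below 0.04 m and angle between paddle_knob's own x axis and vertical above 2.5 rad and linear speed of paddle below 0.03 m/s and angle between each of jar, beaker's own z axis and vertical below 0.1 rad); the robot touches nothing.
It fails at once if the fingers touch a vial (contact force between the fingers and vial_1 above 0.5 N or contact force between the fingers and vial_2 above 0.5 N or contact force between the fingers and vial_3 above 0.5 N or contact force between the fingers and vial_4 above 0.5 N or contact force between the fingers and vial_5 above 0.5 N or contact force between the fingers and vial_6 above 0.5 N).
It fails at once if a vial is driven faster than 0.35 m/s (linear speed of any of vial_1, vial_2, vial_3, vial_4, vial_5, vial_6 above 0.35 m/s).
It fails at once if a vial leaves its lane upward (height (world z) of any of vial_1, vial_2, vial_3, vial_4, vial_5, vial_6 above 0.05 m).
It fails at once if the tape roll or the flask is pushed more than 30 mm (distance of any of tape, flask from where it was at the start of the episode above 0.03 m).
Of vial_1, vial_2, vial_3, vial_4, vial_5, vial_6 only 3 to 6 are there at a start; the rules pass over those that are not, and their reading is None.
At some moment in a run one of beaker, jar may be knocked a few centimetres aside while the robot is not near it.
It also fails if it takes over 200 s, if anything falls off the work surface, if the arm or the gripper's body presses on something with over 40 N, if the wrist force passes 120 N, or if a joint passes its speed limit or range.

### The arm

A 6-joint arm with a two-finger parallel gripper is mounted at the origin on a cart in front of the work surface, level with it; the furniture and walls round the work are solid. World frame = base frame: x ahead of the robot, y to its left, z up, the work surface at z = 0. Lengths are in mm, angles in degrees, forces in N, time in s.
With the tool pointing down it reaches from about 300 to 850 mm from the base axis. Payload 4.2 kg.
Tool frame: the origin (TCP) lies at the very end of the fingers, on their centre line; the grasp point (between the pads) lies 19 mm behind it (env.grasp_offset is the distance from the TCP to the grasp point, in mm); z points along the fingers, y is the line along which they close (so a half turn about z gives the same grasp; the last joint's range is limited). The gripper opens to 91 mm and grips with 3 to 60 N. Pads are 32 mm wide; open, the fingers measure 118 mm over their backs; the gripper's body (76 mm by 178 mm) begins 60 mm behind the grasp point.
Start: joints at [-78.266, 18.312, 89.639, -0, 72.044, -1.146], TCP at [128.177, -560.551, 182.576] pointing down, gripper open.
Joint ranges: [-177.97, 177.97], [-48.28, 115.42], [12.27, 149.76], [-77.06, 257.06], [2.81, 150.46], [-146.56, 146.56]. Speed limits (degrees/s): [147.25, 147.25, 180, 180, 180, 180].

### API

Orientations are given as [roll, pitch, yaw] about the fixed x, y, z axes, in that order (R = Rz(yaw) Ry(pitch) Rx(roll)).
In Python, from workcell import env, eyes gives the robot as it stands.
- The arm moves only by the tool send_rows, never from a script. Its arguments are lists of equal length, an entry for each row: "grip": the opening, from -1 (shut) to 1 (fully open), so that 0 is half open; "xyz": the shift along the world's x, y, z in m, a list of three; "yaw": the turn about the world's z in degrees. A call has 1 to 8 rows; each row is the pose to reach, as a shift and turn from the pose commanded when the call began; what a row does not reach only later rows make up. A row lasts 1/12 s, in which the tool goes at most 41.7 mm and 7.16 degrees, less where a joint would pass 70% of its speed; a pose out of reach is approached as far as the arm can. A call with a gripper value outside its range is refused whole. The fingers move at their own pace and stop on an object; "grip_force" is the grip in N (left out, the last holds). Time passes only in rows, so rows that repeat a pose let the fingers close. It gives the time, the measured TCP pose, the force, the opening and the grip force at its end, in the units of the state.
- env.state(): the state, without advancing time (a new reading comes with each control period).
- eyes.grab_frame(name): name is "scene" or "top" or "wrist"; returns a dict with "frame" (420x560x3 uint8, red, green, blue), "fx", "fy", "cx", "cy" (pixels), "D" ([k1, k2, p1, p2, k3] as OpenCV has them; the pictures are not rectified), "pose" (4x4, takes a point from camera to world coordinates). Camera axes: x right, y down, z forward; pixel columns grow to the right and rows downward; lengths in mm; the calibration is good to about 2 mm. A picture is of the moment at which its call begins. There is no depth.
- env.job_done(): hands the job in; it is judged then, once.
The state is a dict: "time_s": time; "qpos": joint angles; "qvel": joint speeds; "effort": joint torques, N m; "ee_pos": TCP position; "ee_rot": TCP orientation; "force": force on the tool from outside, world axes, zero at the start; "torque": the same for the moment, N m; "gripper_width": finger opening in mm; "gripper_force": force on a finger pad.
Only numpy, scipy, OpenCV 4.12 (cv2) and the standard library are available. Lean on these libraries where they do the work, as an engineer would, in place of code of your own. Each camera call takes 0.05 s, during which the arm holds its last target. There are 200 camera calls.

## Working session

There is one attempt and no reset: what is moved stays moved. The work goes in short steps, Python scripts to look and compute and a tool call to move; the robot and the scene stay as the last step left them, time stands still between calls to the robot, and variables do not carry over. Pictures are saved under pics/ and viewed, at most 14 in all, crops included, and the job is handed in when it is done.

Besides the shell and the picture viewer there is one more tool, called after ">>>" by a JSON object that holds its "name" and its "arguments", one argument or row to a line. send_rows: Moves the arm, as the interface text tells. Its arguments: {"type":"object","properties":{"grip":{"type":"array"},"xyz":{"type":"array"},"yaw":{"type":"array"},"grip_force":{"type":"number"}},"required":["grip","xyz","yaw"]}

```bash
ls; mkdir -p pics; cat > h.py <<'E'
import numpy as np, cv2
from workcell import env, eyes
def grab(n,save=None):
    f=eyes.grab_frame(n)
    if save: cv2.imwrite(f'pics/{save}.png',cv2.cvtColor(f['frame'],cv2.COLOR_RGB2BGR))
    return f
def ray(f,u,v):
    K=np.array([[f['fx'],0,f['cx']],[0,f['fy'],f['cy']],[0,0,1.]])
    p=cv2.undistortPoints(np.array([[[u,v]]],float),K,np.array(f['D'],float))[0,0]
    T=np.array(f['pose']); d=T[:3,:3]@[p[0],p[1],1]; return T[:3,3],d/np.linalg.norm(d)
def onz(f,u,v,z):
    o,d=ray(f,u,v); return o+d*(z-o[2])/d[2]
def tri(*rs):
    A=sum(np.eye(3)-np.outer(d,d) for o,d in rs); b=sum((np.eye(3)-np.outer(d,d))@o for o,d in rs)
    return np.linalg.solve(A,b)
def proj(f,P):
    T=np.linalg.inv(np.array(f['pose'])); K=np.array([[f['fx'],0,f['cx']],[0,f['fy'],f['cy']],[0,0,1.]])
    r,_=cv2.Rodrigues(T[:3,:3]); return cv2.projectPoints(np.array([P],float),r,T[:3,3],K,np.array(f['D'],float))[0][0,0]
E
python3 - <<'E'
from h import *
import pickle
d={n:grab(n,n+'0') for n in ('scene','top')}
pickle.dump(d,open('f0.pkl','wb'))
for n in d: print(n,d[n]['fx'],np.round(d[n]['pose'],2).tolist())
print(env.state())
E
```

```text
pics
scene 425.3207036818758 [[0.69, -0.53, 0.49, 99.66], [-0.72, -0.48, 0.5, -384.11], [-0.02, -0.7, -0.71, 819.81], [0.0, 0.0, 0.0, 1.0]]
top 514.9052095273041 [[-0.01, -0.98, 0.21, 342.37], [-1.0, 0.0, -0.0, 103.5], [0.0, -0.21, -0.98, 1249.08], [0.0, 0.0, 0.0, 1.0]]
{'time_s': 0.1, 'qpos': array([-7.82656472e+01,  1.83476764e+01,  8.96996721e+01, -1.42680967e-03,
        7.20460489e+01, -1.14728434e+00]), 'qvel': array([ 0.01250097,  0.03392995, -0.09362723, -0.00806945, -0.02318988,
       -0.02303417]), 'effort': array([ 1.31874840e-03, -4.13332164e+01, -2.32510632e+01,  7.27451476e-02,
        4.21334244e-02, -6.68982352e-05]), 'ee_pos': array([ 128.06263019, -560.02607685,  181.80570661]), 'ee_rot': array([-1.79906594e+02, -5.13714277e-04,  1.28820777e+01]), 'force': array([-0.17606167, -0.02978578,  0.16111313]), 'torque': array([0.04888895, 0.02442055, 0.01957694]), 'gripper_force': 0.0, 'gripper_width': 91.04913968785077}
```

View pics/top0.png

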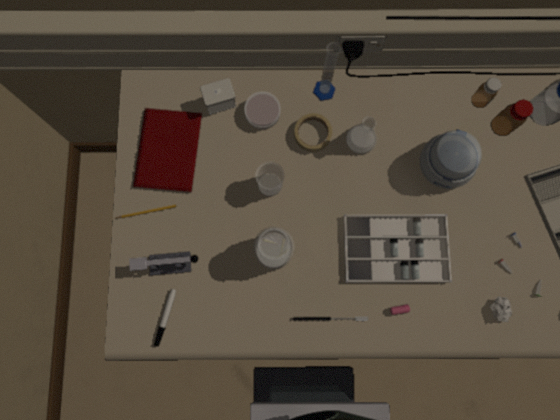

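View pics/scene0.png

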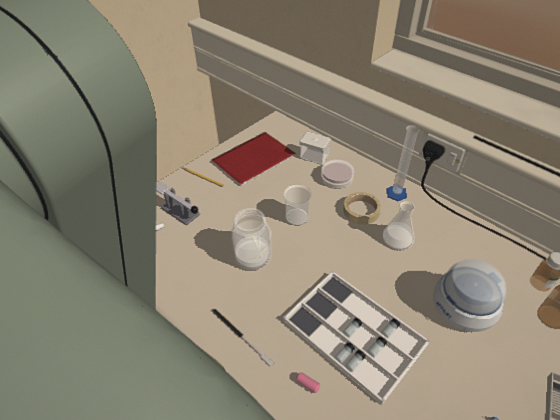

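Top view: paddle at left, with its knob at (194,259) and blade to the left. The tray is at (398,249) with its plates on the left. Beaker is at (270,180), jar at (273,248), tape at (313,132) and flask at (362,137). There seem to be 5 vials (far 1, mid 2, near 2). I'll zoom in next.

```bash
python3 - <<'E'
from h import *
t=cv2.imread('pics/top0.png'); s=cv2.imread('pics/scene0.png')
def c(im,x0,y0,w,h): return cv2.resize(im[y0:y0+h,x0:x0+w],(400,300),interpolation=cv2.INTER_CUBIC)
o=np.vstack([np.hstack([c(t,340,205,120,90),c(t,120,220,120,90)]),np.hstack([c(s,280,270,160,120),c(s,140,160,160,120)])])
o=cv2.convertScaleAbs(o,alpha=1.5)
cv2.imwrite('pics/z0.png',o)
E
```

```text
(no output)
```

View pics/z0.png

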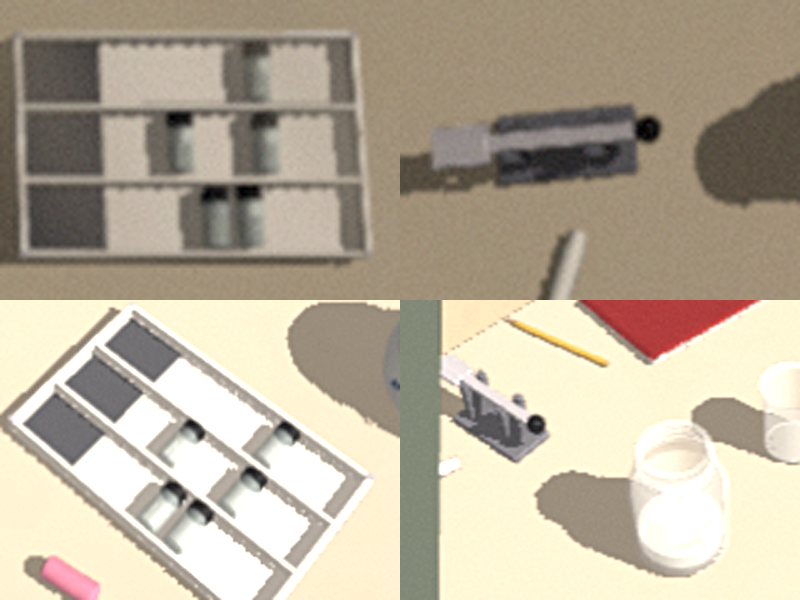

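```bash
python3 - <<'E'
from h import *
import pickle
d=pickle.load(open('f0.pkl','rb')); t=d['top'];s=d['scene']
print('knob tri',tri(ray(t,194.4,258.7),ray(s,194.4,209.6)),onz(t,194.4,258.7,50),onz(s,194.4,209.6,50))
print('tip',onz(t,129.6,264.1,50))
g=cv2.cvtColor(t['frame'],cv2.COLOR_RGB2GRAY).astype(int)
m=(cv2.GaussianBlur(t['frame'],(3,3),0).max(2)<45).astype('uint8'); _,_,st,c=cv2.connectedComponentsWithStats(m[240:280,180:215]); print(st.tolist(),(c+[180,240]).tolist())
P=[onz(t,*p,18) for p in [(344.5,215.5),(446.8,214.9),(451,281.8),(346.6,282.4)]]
for p in P: print('corner',p.round(1))
c=sum(P)/4; print('tray',c, 'yaw of own y', np.degrees(np.arctan2(*(-(P[0]+P[3]-P[1]-P[2]))[[0,1]]*[1,-1])))
# vial centres in top crop
for n,(u,v) in dict(far=(257,73),mid1=(181,145),mid2=(264,145),near1=(217,217),near2=(250,217)).items():
    print(n,onz(t,340+u/3.333,205+v/3.333,16).round(1))
o=np.hstack([cv2.resize(t['frame'][y:y+60,x:x+60],(400,400),interpolation=cv2.INTER_CUBIC) for x,y in((240,150),(243,217))])
cv2.imwrite('pics/jars.png',cv2.convertScaleAbs(o[:,:,::-1],alpha=1.5))
E
```

```text
knob tri [478.1131965  286.81792363  48.20442659] [477.73621197 286.63437329  50.        ] [477.40851312 285.17017641  50.        ]
tip [466.11458251 436.43827328  50.        ]
[[0, 0, 35, 40, 1326], [11, 15, 7, 7, 40], [0, 23, 6, 8, 34]] [[197.473604826546, 259.3650075414781], [193.775, 258.375], [182.3235294117647, 266.0882352941176]]
corner [584.8 -71.2  18. ]
corner [ 585.1 -320.1   18. ]
corner [ 423.5 -317.9   18. ]
corner [423.1 -70.7  18. ]
tray [ 504.14177203 -194.99294707   18.        ] yaw of own y 0.07452203534392805
far [ 556.1 -246.7   16. ]
mid1 [ 503.7 -188.6   16. ]
mid2 [ 503.4 -248.4   16. ]
near1 [ 451.7 -211.5   16. ]
near2 [ 451.6 -235.1   16. ]
```

View pics/jars.png

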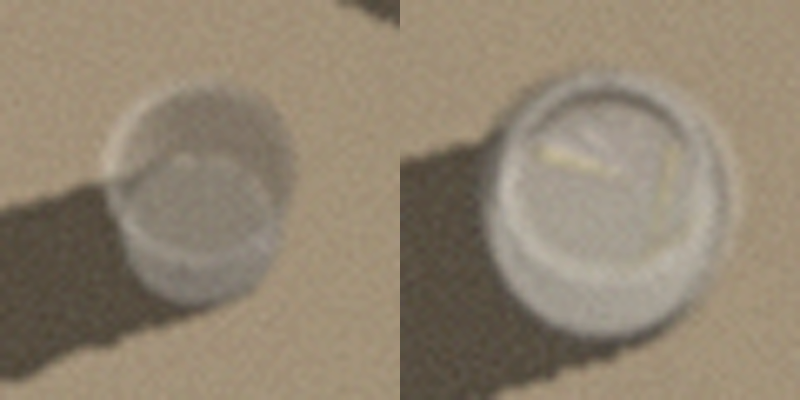

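Blurry rims: beaker rim circle at about (270,175.5), jar rim at about (273.8,244). I'll move toward the paddle now.

>>> {"name": "send_rows", "arguments": {
  "grip": [1,1,1,1,1,1,1,1],
  "xyz": [
    [0.03,0.03,0.03],
    [0.06,0.06,0.05],
    [0.08,0.1,0.06],
    [0.1,0.14,0.07],
    [0.12,0.18,0.07],
    [0.14,0.22,0.07],
    [0.16,0.25,0.07],
    [0.18,0.28,0.07]
  ],
  "yaw": [7,14,21,28,35,42,49,56],
  "grip_force": 50
}}

```text
time_s: 0.77
ee_pos: [299.1, -292.8, 252.5]
ee_rot: [180.0, -0.0, 69.2]
force: [1.5, -1.2, -0.5]
gripper_width: 91.2
gripper_force: 0.0
```

```bash
python3 - <<'E'
from h import *
import pickle
d=pickle.load(open('f0.pkl','rb')); t=d['top'];s=d['scene']
print('beaker',onz(t,270,175.5,87),onz(t,270.7,185,6))
print('jar',onz(t,273.75,244,135))
print(onz(s,296,192,87),onz(s,250,219,135))
E
```

```text
beaker [667.43589263 109.57168359  87.        ] [665.56230968 108.34260223   6.        ]
jar [499.25234312 101.72391575 135.        ]
[668.72169362 114.78200055  87.        ] [500.73401074  99.24707021 135.        ]
```

>>> {"name": "send_rows", "arguments": {
  "grip": [1,1,1,1,1,1,1,1],
  "xyz": [
    [0.012,0.039,0],
    [0.024,0.078,0],
    [0.036,0.117,0],
    [0.048,0.156,0],
    [0.06,0.195,0],
    [0.072,0.234,0],
    [0.084,0.273,0],
    [0.094,0.31,0]
  ],
  "yaw": [3,6,9,12,15,18,21,25.5]
}}

```text
time_s: 1.43
ee_pos: [393.0, 17.3, 252.4]
ee_rot: [180.0, -0.0, 94.6]
force: [0.3, 0.6, -0.6]
gripper_width: 91.3
gripper_force: 0.0
```

>>> {"name": "send_rows", "arguments": {
  "grip": [1,1,1,1,1,1,1,1],
  "xyz": [
    [0.012,0.035,0],
    [0.024,0.07,0],
    [0.036,0.11,0],
    [0.048,0.15,0],
    [0.06,0.19,0],
    [0.07,0.22,-0.02],
    [0.076,0.235,-0.05],
    [0.076,0.235,-0.07]
  ],
  "yaw": [0,0,0,0,0,0,0,0]
}}

```text
time_s: 2.1
ee_pos: [469.2, 253.2, 179.7]
ee_rot: [-179.9, -0.0, 94.6]
force: [-0.2, 0.3, 0.3]
gripper_width: 91.4
gripper_force: 0.0
```

```bash
python3 - <<'E'
from h import *
import pickle
f=grab('wrist','w1');pickle.dump(f,open('w1.pkl','wb'))
st=env.state();print(st['ee_pos'],st['ee_rot']); print(np.round(f['pose'],2)); print(proj(f,[478,287,48]))
E
```

```text
[466.03537515 250.23439603 175.8838006 ] [-179.42817157    0.23550913   94.53243839]
[[ 1.0000e+00  8.0000e-02  2.0000e-02  4.6328e+02]
 [ 8.0000e-02 -9.6000e-01 -2.7000e-01  3.3046e+02]
 [-0.0000e+00  2.7000e-01 -9.6000e-01  3.8382e+02]
 [ 0.0000e+00  0.0000e+00  0.0000e+00  1.0000e+00]]
[295.60245608 167.74341028]
```

View pics/w1.png

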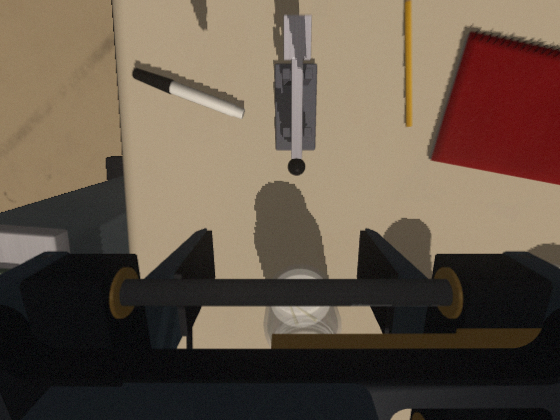

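Wrist view: knob at (297,166.5), close to the prediction. The shaft runs straight up the image, so the yaw is about right.

```bash
python3 - <<'E'
from h import *
import pickle
f=pickle.load(open('w1.pkl','rb')); d=pickle.load(open('f0.pkl','rb'))
print(tri(ray(f,296.8,166.7),ray(d['top'],194,258.5)),onz(f,296.8,166.7,50))
a=onz(f,296.8,166.7,50);b=onz(f,298,16,50);print(b, np.degrees(np.arctan2(b[1]-a[1],b[0]-a[0])))
for i in range(3):
  st=env.state();print(st['time_s'],st['ee_pos'],st['ee_rot'],st['qvel'])
E
```

```text
[479.00996183 288.12169002  45.95968219] [479.15990697 288.54539019  50.        ]
[466.73782741 438.1060101   50.        ] 94.74792659921746
2.15 [466.03537515 250.23439603 175.8838006 ] [-179.42817157    0.23550913   94.53243839] [-1.70486077 -2.0247416  -0.68385867 -0.53097988  7.25698494 -0.3525034 ]
2.15 [466.03537515 250.23439603 175.8838006 ] [-179.42817157    0.23550913   94.53243839] [-1.70486077 -2.0247416  -0.68385867 -0.53097988  7.25698494 -0.3525034 ]
2.15 [466.03537515 250.23439603 175.8838006 ] [-179.42817157    0.23550913   94.53243839] [-1.70486077 -2.0247416  -0.68385867 -0.53097988  7.25698494 -0.3525034 ]
```

>>> {"name": "send_rows", "arguments": {
  "grip": [1,1,1,1],
  "xyz": [
    [0,0,0],
    [0,0,0],
    [0,0,0],
    [0,0,0]
  ],
  "yaw": [0,0,0,0]
}}

```text
time_s: 2.48
ee_pos: [469.9, 250.0, 184.4]
ee_rot: [179.8, -0.1, 94.3]
force: [-0.1, 0.1, -0.1]
gripper_width: 91.3
gripper_force: 0.0
```

>>> {"name": "send_rows", "arguments": {
  "grip": [1,1,1,1,1,1,1,1],
  "xyz": [
    [0.004,0.018,-0.02],
    [0.009,0.037,-0.04],
    [0.009,0.037,-0.07],
    [0.009,0.037,-0.1],
    [0.009,0.037,-0.13],
    [0.009,0.037,-0.13],
    [0.009,0.037,-0.13],
    [0.009,0.037,-0.13]
  ],
  "yaw": [0,0,0,0,0,0,0,0]
}}

```text
time_s: 3.15
ee_pos: [479.7, 287.7, 54.8]
ee_rot: [179.8, -0.1, 94.3]
force: [-0.1, 1.0, 0.1]
gripper_width: 91.0
gripper_force: 0.0
```

```bash
python3 - <<'E'
from h import *
f=grab('wrist','w2');t=grab('top')
st=env.state();print(st['ee_pos'],st['ee_rot'])
print(proj(f,[479,288,49]))
E
```

```text
[479.85474493 287.91919709  55.13180917] [ 1.79728607e+02 -1.27107325e-01  9.43578712e+01]
[284.43029619 232.78599665]
```

View pics/w2.png

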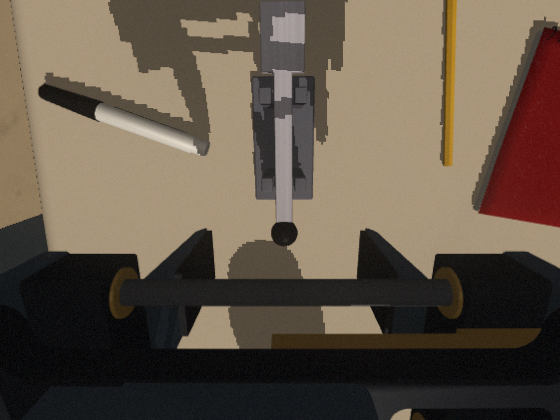

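The knob is at (284,233), matching the prediction, and it's centred between the fingers. I'll descend and close.

>>> {"name": "send_rows", "arguments": {
  "grip": [1,1,0.4,0,-0.4,-0.8,-0.8,-0.8],
  "xyz": [
    [0,0,-0.015],
    [0,0,-0.025],
    [0,0,-0.025],
    [0,0,-0.025],
    [0,0,-0.025],
    [0,0,-0.025],
    [0,0,-0.025],
    [0,0,-0.025]
  ],
  "yaw": [0,0,0,0,0,0,0,0],
  "grip_force": 60
}}

```text
time_s: 3.92
ee_pos: [478.3, 287.3, 27.9]
ee_rot: [180.0, -0.0, 94.4]
force: [0.4, -0.7, -0.4]
gripper_width: 54.2
gripper_force: 0.0
```

>>> {"name": "send_rows", "arguments": {
  "grip": [-0.8,-0.8,-0.8,-0.8,-0.8,-0.8,-0.8,-0.8],
  "xyz": [
    [0,0,0],
    [0,0,0],
    [0,0,0],
    [0,0,0],
    [0,0,0],
    [0,0,0],
    [0,0,0],
    [0,0,0]
  ],
  "yaw": [0,0,0,0,0,0,0,0]
}}

```text
time_s: 4.58
ee_pos: [478.1, 287.1, 27.5]
ee_rot: [180.0, -0.0, 94.4]
force: [1.7, -0.8, 0.9]
gripper_width: 8.9
gripper_force: 0.1
```

```bash
python3 - <<'E'
from h import *
f=grab('wrist');t=grab('top');s=grab('scene')
def c(im,x0,y0,w,h): return cv2.resize(im[y0:y0+h,x0:x0+w],(400,300),interpolation=cv2.INTER_CUBIC)
o=np.vstack([np.hstack([cv2.resize(f['frame'],(400,300)),c(f['frame'],180,150,200,150)]),np.hstack([c(t['frame'],110,210,140,105),c(s['frame'],120,140,160,120)])])
cv2.imwrite('pics/z1.png',cv2.convertScaleAbs(o[:,:,::-1],alpha=1.4))
print(proj(f,[479,288,49]),env.state()['gripper_width'])
E
```

```text
[286.71480241 246.18842262] 9.237760270290593
```

View pics/z1.png

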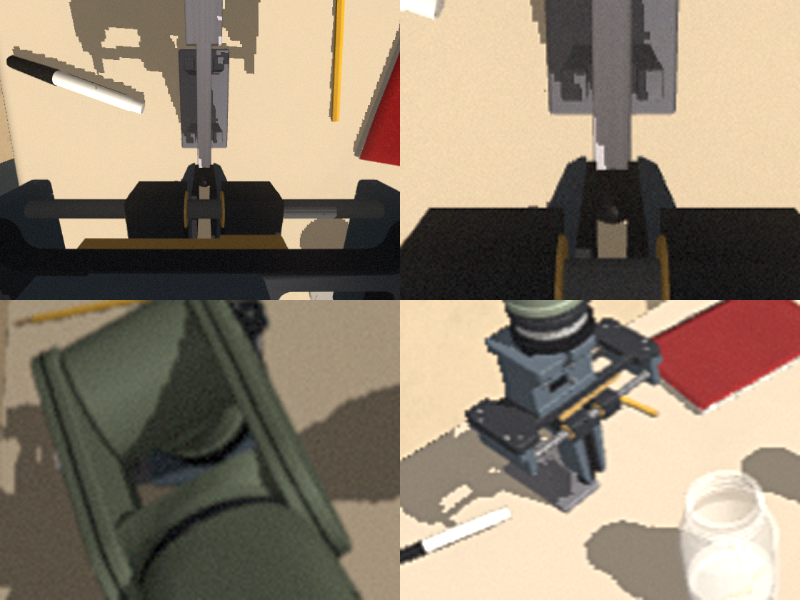

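The knob looks to be between the fingers, but there's no force yet. I'll close all the way.

>>> {"name": "send_rows", "arguments": {
  "grip": [-1,-1,-1,-1,-1,-1,-1,-1],
  "xyz": [
    [0,0,0],
    [0,0,0],
    [0,0,0],
    [0,0,0],
    [0,0,0],
    [0,0,0],
    [0,0,0],
    [0,0,0]
  ],
  "yaw": [0,0,0,0,0,0,0,0]
}}

```text
time_s: 5.4
ee_pos: [478.1, 287.1, 27.5]
ee_rot: [180.0, -0.0, 94.4]
force: [1.0, -0.5, 1.5]
gripper_width: 0.4
gripper_force: 1.1
```

```bash
python3 - <<'E'
from h import *
f=grab('wrist');s=grab('scene')
def c(im,x0,y0,w,h): return cv2.resize(im[y0:y0+h,x0:x0+w],(400,400),interpolation=cv2.INTER_CUBIC)
o=np.hstack([c(f['frame'],210,180,140,140),c(s['frame'],150,150,80,80)])
cv2.imwrite('pics/z2.png',cv2.convertScaleAbs(o[:,:,::-1],alpha=2))
E
```

```text
(no output)
```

View pics/z2.png

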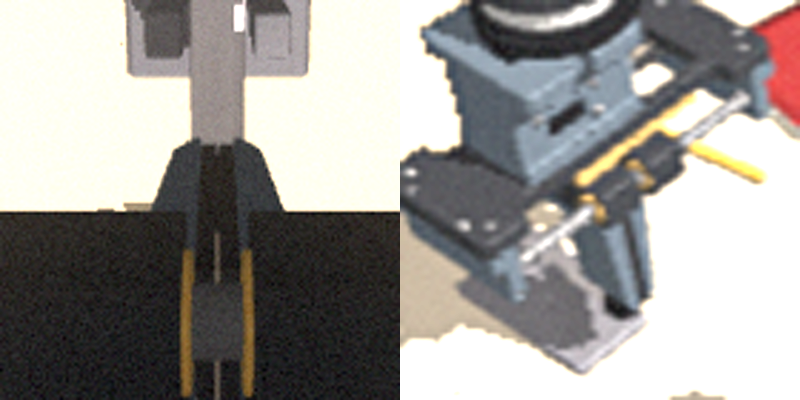

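>>> {"name": "send_rows", "arguments": {
  "grip": [0,0.6,1,1,1,1,1,1],
  "xyz": [
    [0,0,0],
    [0,0,0],
    [0,0,0],
    [0,0,0],
    [0,0,0],
    [0,0,0],
    [0,0,0],
    [0,0,0]
  ],
  "yaw": [0,0,0,0,0,0,0,0]
}}

```text
time_s: 6.17
ee_pos: [477.9, 287.1, 27.4]
ee_rot: [-180.0, 0.0, 94.4]
force: [-0.4, 0.5, -0.1]
gripper_width: 50.8
gripper_force: 0.0
```

>>> {"name": "send_rows", "arguments": {
  "grip": [1,1,1,1,1,1,1,1],
  "xyz": [
    [0,0,0],
    [0,0,0],
    [0,0,0],
    [0,0,0],
    [0,0,0],
    [0,0,0],
    [0,0,0],
    [0,0,0]
  ],
  "yaw": [0,0,0,0,0,0,0,0]
}}

```text
time_s: 6.83
ee_pos: [478.0, 287.1, 27.5]
ee_rot: [180.0, -0.0, 94.4]
force: [0.6, 0.3, -0.6]
gripper_width: 91.3
gripper_force: 0.0
```

```bash
python3 - <<'E'
from h import *
import pickle
f=grab('wrist');s=grab('scene');pickle.dump((f,s),open('w3.pkl','wb'))
print(env.state()['gripper_width'])
def c(im,x0,y0,w,h): return cv2.resize(im[y0:y0+h,x0:x0+w],(400,400),interpolation=cv2.INTER_CUBIC)
o=np.hstack([c(f['frame'],180,0,280,280),c(s['frame'],150,150,80,80)])
cv2.imwrite('pics/z3.png',cv2.convertScaleAbs(o[:,:,::-1],alpha=1.5))
E
```

```text
91.17765254023611
```

View pics/z3.png

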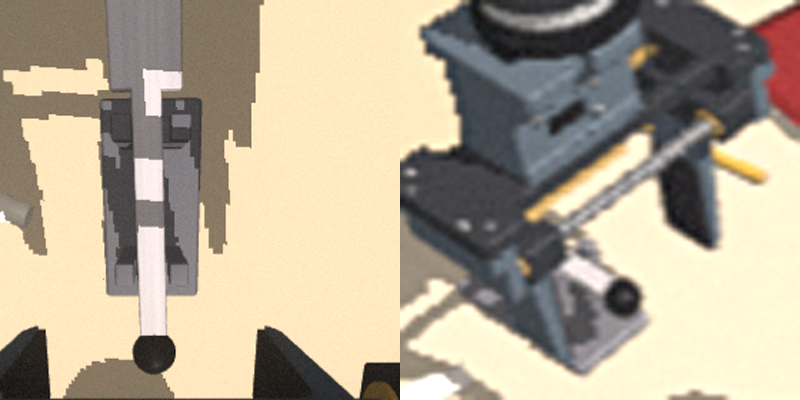

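```bash
python3 - <<'E'
from h import *
import pickle
f,s=pickle.load(open('w3.pkl','rb')); st=env.state(); print(st['ee_pos'],st['ee_rot'])
for P in ([478,287,27.5],[478,287,46.5],[524,284,27.5],[432,291,27.5]): print(P,'wrist',proj(f,P),'scene',proj(s,P))
print('scene->crop', [((proj(s,P)-150)*5+[400,0]).round(0) for P in ([478,287,27.5],[478,287,46.5],[524,284,27.5],[432,291,27.5])])
print('knob tri',tri(ray(f,287,248),ray(s,194.4,209.6)))
E
```

```text
[478.02029964 287.09136688  27.49677032] [1.79993871e+02 1.33698793e-03 9.43819083e+01]
[478, 287, 27.5] wrist [285.29766509 236.00329557] scene [195.52241997 215.19283467]
[478, 287, 46.5] wrist [285.29263733 245.99124057] scene [194.34966426 210.07422759]
[524, 284, 27.5] wrist [346.35703373 244.19135126] scene [210.10888849 206.24851089]
[432, 291, 27.5] wrist [223.2308534  226.37617606] scene [180.12994582 224.28279297]
scene->crop [array([628., 326.]), array([622., 300.]), array([701., 281.]), array([551., 371.])]
knob tri [478.74481878 286.57675284  48.28521901]
```

```bash
python3 - <<'E'
from h import *
import pickle
f,s=pickle.load(open('w3.pkl','rb'))
a=np.radians(94.38); tx=np.array([np.cos(a),np.sin(a),0]); ty=np.array([np.sin(a),-np.cos(a),0])
c=np.array([478,287.1,0])
for z in (27.5,45,60):
  for e in (16,0,-16):
    P=[c+sg*45.6*ty+e*tx+[0,0,z] for sg in(-1,1)]
    print(z,e,[proj(f,p).round(0) for p in P],[((proj(s,p)-150)*5+[400,0]).round(0) for p in P])
print(f['pose'].round(1))
E
```

```text
27.5 16 [array([223., 215.]), array([348., 215.])] [array([539., 363.]), array([670., 262.])]
27.5 0 [array([224., 236.]), array([347., 236.])] [array([560., 378.]), array([692., 276.])]
27.5 -16 [array([225., 256.]), array([346., 256.])] [array([582., 393.]), array([713., 289.])]
45 16 [array([217., 223.]), array([353., 223.])] [array([533., 340.]), array([666., 238.])]
45 0 [array([219., 245.]), array([352., 245.])] [array([554., 355.]), array([687., 252.])]
45 -16 [array([220., 266.]), array([351., 266.])] [array([576., 370.]), array([709., 266.])]
60 16 [array([212., 230.]), array([359., 230.])] [array([527., 319.]), array([661., 218.])]
60 0 [array([213., 254.]), array([357., 254.])] [array([549., 334.]), array([683., 231.])]
60 -16 [array([215., 277.]), array([355., 277.])] [array([571., 349.]), array([705., 245.])]
[[ 1.000e+00  1.000e-01  0.000e+00  4.721e+02]
 [ 1.000e-01 -1.000e+00 -3.000e-01  3.644e+02]
 [ 0.000e+00  3.000e-01 -1.000e+00  2.316e+02]
 [ 0.000e+00  0.000e+00  0.000e+00  1.000e+00]]
```

```bash
python3 - <<'E'
from h import *
print(env.grasp_offset,[a for a in dir(env) if a[0]!='_'])
E
```

```text
18.8 ['Unreachable', 'grasp_offset', 'job_done', 'state']
```

Two views agree that the fingertips really sit at z≈60, about 32 mm above the reported TCP, so they closed above the knob without moving the paddle. I'll descend 24 mm and close again.

>>> {"name": "send_rows", "arguments": {
  "grip": [1,1,1,1,0.6,0.2,-0.2,-0.6],
  "xyz": [
    [0,0,-0.006],
    [0,0,-0.012],
    [0,0,-0.018],
    [0,0,-0.024],
    [0,0,-0.024],
    [0,0,-0.024],
    [0,0,-0.024],
    [0,0,-0.024]
  ],
  "yaw": [0,0,0,0,0,0,0,0]
}}

```text
time_s: 7.6
ee_pos: [478.2, 287.2, 3.7]
ee_rot: [180.0, -0.0, 94.4]
force: [0.1, 0.2, 0.4]
gripper_width: 67.7
gripper_force: 0.0
```

>>> {"name": "send_rows", "arguments": {
  "grip": [-1,-1,-1,-1,-1,-1,-1,-1],
  "xyz": [
    [0,0,0],
    [0,0,0],
    [0,0,0],
    [0,0,0],
    [0,0,0],
    [0,0,0],
    [0,0,0],
    [0,0,0]
  ],
  "yaw": [0,0,0,0,0,0,0,0],
  "grip_force": 60
}}

```text
time_s: 8.27
ee_pos: [478.1, 287.1, 3.5]
ee_rot: [180.0, 0.0, 94.4]
force: [0.4, 0.5, 0.2]
gripper_width: 17.2
gripper_force: 60.0
```

>>> {"name": "send_rows", "arguments": {
  "grip": [-1,-1,-1,-1,-1,-1,-1,-1],
  "xyz": [
    [0,0,0],
    [0,0,0],
    [0,0,0],
    [0,0,0],
    [0,0,0],
    [0,0,0],
    [0,0,0],
    [0,0,0]
  ],
  "yaw": [0,0,0,0,0,0,0,0]
}}

```text
time_s: 8.93
ee_pos: [478.1, 287.1, 3.5]
ee_rot: [180.0, 0.0, 94.4]
force: [-0.0, -1.0, -0.2]
gripper_width: 17.0
gripper_force: 60.0
```

>>> {"name": "send_rows", "arguments": {
  "grip": [-1,-1,-1,-1,-1,-1,-1,-1],
  "xyz": [
    [0,0,0.01],
    [0,0,0.02],
    [0,0,0.04],
    [0,0,0.06],
    [0,0,0.06],
    [0,0,0.06],
    [0,0,0.06],
    [0,0,0.06]
  ],
  "yaw": [0,0,0,0,0,0,0,0]
}}

```text
time_s: 9.6
ee_pos: [477.1, 286.5, 62.5]
ee_rot: [-179.9, 0.1, 94.4]
force: [0.5, 0.1, -1.5]
gripper_width: 17.2
gripper_force: 60.0
```

```bash
python3 - <<'E'
from h import *
import pickle
f=grab('wrist');s=grab('scene');pickle.dump((f,s),open('w4.pkl','wb'))
st=env.state();print(st['ee_pos'],st['force'],st['torque'],st['gripper_width'])
def c(im,x0,y0,w,h): return cv2.resize(im[y0:y0+h,x0:x0+w],(400,400),interpolation=cv2.INTER_CUBIC)
o=np.hstack([c(f['frame'],180,0,280,280),c(s['frame'],140,120,100,100)])
cv2.imwrite('pics/z4.png',cv2.convertScaleAbs(o[:,:,::-1],alpha=1.5))
E
```

```text
[477.24852334 286.64059869  62.42240947] [ 0.30983956 -0.16466076 -1.56119059] [-0.1483654  -0.13916228  0.04587766] 17.026429031970068
```

View pics/z4.png

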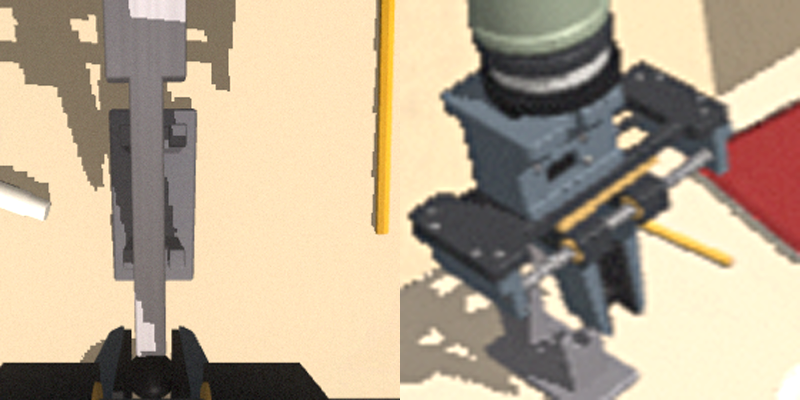

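The paddle is held level and the force shows its weight of about 1.6 N. I'll raise it, then slacken the grip.

>>> {"name": "send_rows", "arguments": {
  "grip": [-1,-1,-1,-1,-1,-1,-1,-1],
  "xyz": [
    [0,0,0.02],
    [0,0,0.045],
    [0,0,0.07],
    [0,0,0.095],
    [0,0,0.12],
    [0,0,0.14],
    [0,0,0.15],
    [0,0,0.15]
  ],
  "yaw": [0,0,0,0,0,0,0,0]
}}

```text
time_s: 10.37
ee_pos: [479.1, 287.7, 215.2]
ee_rot: [179.8, -0.1, 94.4]
force: [0.9, 0.8, -1.0]
gripper_width: 17.4
gripper_force: 60.0
```

>>> {"name": "send_rows", "arguments": {
  "grip": [-1,-1,-1,-1,-1,-1,-1,-1],
  "xyz": [
    [0,0,0],
    [0,0,0],
    [0,0,0],
    [0,0,0],
    [0,0,0],
    [0,0,0],
    [0,0,0],
    [0,0,0]
  ],
  "yaw": [0,0,0,0,0,0,0,0],
  "grip_force": 15
}}

```text
time_s: 11.03
ee_pos: [478.0, 287.4, 213.4]
ee_rot: [180.0, -0.0, 94.4]
force: [-0.1, 0.3, -0.7]
gripper_width: 18.4
gripper_force: 15.0
```

>>> {"name": "send_rows", "arguments": {
  "grip": [-1,-1,-1,-1,-1,-1,-1,-1],
  "xyz": [
    [0,0.004,0],
    [0,-0.004,0],
    [0,0.004,0],
    [0,-0.004,0],
    [0,0.004,0],
    [0,-0.004,0],
    [0,0.002,0],
    [0,0,0]
  ],
  "yaw": [0,0,0,0,0,0,0,0]
}}

```text
time_s: 11.7
ee_pos: [478.1, 287.8, 213.5]
ee_rot: [180.0, -0.0, 94.4]
force: [0.0, -0.5, -1.8]
gripper_width: 18.4
gripper_force: 15.0
```

>>> {"name": "send_rows", "arguments": {
  "grip": [-1,-1,-1,-1,-1,-1,-1,-1],
  "xyz": [
    [0,0.004,0],
    [0,-0.004,0],
    [0,0.003,0],
    [0,-0.003,0],
    [0,0.002,0],
    [0,-0.002,0],
    [0,0,0],
    [0,0,0]
  ],
  "yaw": [0,0,0,0,0,0,0,0]
}}

```text
time_s: 12.37
ee_pos: [478.0, 287.2, 213.5]
ee_rot: [180.0, -0.0, 94.4]
force: [-0.3, 0.1, -1.1]
gripper_width: 18.3
gripper_force: 15.0
```

```bash
python3 - <<'E'
from h import *
import pickle
f=grab('wrist');s=grab('scene');t=grab('top');pickle.dump((f,s,t),open('w5.pkl','wb'))
st=env.state();print(st['ee_pos'],st['force'],st['torque'],st['gripper_width'])
def c(im,x0,y0,w,h): return cv2.resize(im[y0:y0+h,x0:x0+w],(400,400),interpolation=cv2.INTER_CUBIC)
o=np.hstack([c(f['frame'],140,140,280,280),c(s['frame'],140,100,140,140)])
cv2.imwrite('pics/z5.png',cv2.convertScaleAbs(o[:,:,::-1],alpha=1.5))
E
```

```text
[478.03679565 287.13469017 213.49095382] [ 0.79375173  0.56098549 -1.14792896] [-0.03929724 -0.11606996 -0.04176394] 18.466855896504317
```

View pics/z5.png

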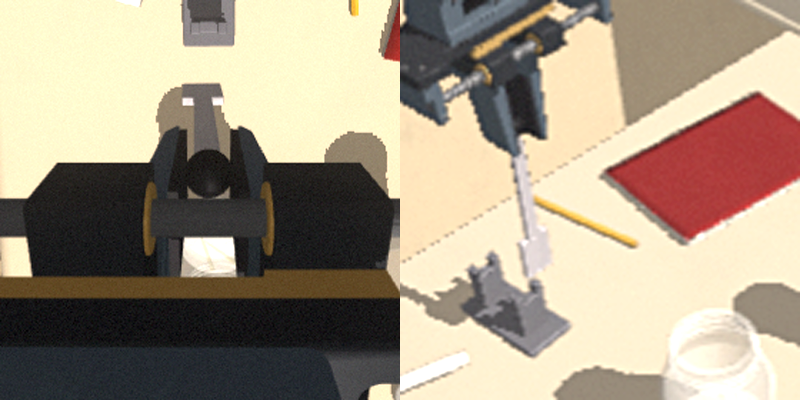

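```bash
python3 - <<'E'
from h import *
import pickle
f,s,t=pickle.load(open('w5.pkl','rb'))
tip=tri(ray(f,282.1,200.2),ray(s,188,194.5)); print(tip)
for z in (250,255,260,265): print(z,onz(f,286.3,261,z), proj(s,[478,287,z]))
E
```

```text
[473.01074543 288.11864906 105.14937806]
250 [478.85638779 284.41837882 250.        ] [179.70214924 145.8942317 ]
255 [478.65432239 286.80639153 255.        ] [179.28633838 144.06548156]
260 [478.45225699 289.19440424 260.        ] [178.86743411 142.22274098]
265 [478.25019159 291.58241694 265.        ] [178.44540322 140.36585476]
```

The paddle hangs near plumb: knob at about (478.6,287,255), tip at about (473,288,105). I'll regrip firmly and move over the beaker.

>>> {"name": "send_rows", "arguments": {
  "grip": [-1,-1,-1,-1,-1,-1],
  "xyz": [
    [0,0,0],
    [0,0,0],
    [0,0,0],
    [0,0,0.01],
    [0,0,0.02],
    [0,0,0.03]
  ],
  "yaw": [0,0,0,-1,-2,-4.4],
  "grip_force": 60
}}

```text
time_s: 13.02
ee_pos: [478.3, 287.2, 244.9]
ee_rot: [179.9, -0.0, 89.9]
force: [-0.5, 0.3, -1.6]
gripper_width: 17.2
gripper_force: 60.0
```

>>> {"name": "send_rows", "arguments": {
  "grip": [-1,-1,-1,-1,-1,-1,-1,-1],
  "xyz": [
    [0.015,-0.014,0],
    [0.04,-0.037,0],
    [0.07,-0.065,0],
    [0.1,-0.093,0],
    [0.13,-0.121,0],
    [0.16,-0.149,0],
    [0.18,-0.168,0],
    [0.19,-0.177,0]
  ],
  "yaw": [0,0,0,0,0,0,0,0]
}}

```text
time_s: 13.68
ee_pos: [670.9, 106.8, 244.0]
ee_rot: [179.9, 0.1, 89.7]
force: [0.4, 0.1, -1.8]
gripper_width: 17.2
gripper_force: 60.0
```

>>> {"name": "send_rows", "arguments": {
  "grip": [-1,-1,-1,-1],
  "xyz": [
    [0,0,0],
    [0,0,0],
    [0,0,0],
    [0,0,0]
  ],
  "yaw": [0,0,0,0]
}}

```text
time_s: 14.02
ee_pos: [667.1, 111.6, 244.2]
ee_rot: [180.0, -0.0, 90.1]
force: [-1.3, 0.5, -0.6]
gripper_width: 17.1
gripper_force: 60.0
```

```bash
python3 - <<'E'
from h import *
import pickle
f=grab('wrist');s=grab('scene');t=grab('top');pickle.dump((f,s,t),open('w6.pkl','wb'))
st=env.state();print(st['ee_pos'],st['ee_rot'],st['force'],st['gripper_width'])
print('tip exp',*[proj(c,[st['ee_pos'][0],st['ee_pos'][1],st['ee_pos'][2]-108]) for c in (f,s)],'mouth',*[proj(c,[667,110,87]) for c in (f,s)])
def c(im,x0,y0,w,h): return cv2.resize(im[y0:y0+h,x0:x0+w],(400,400),interpolation=cv2.INTER_CUBIC)
o=np.hstack([c(f['frame'],180,120,200,200),c(s['frame'],220,110,140,140)])
cv2.imwrite('pics/z6.png',cv2.convertScaleAbs(o[:,:,::-1],alpha=1.5))
E
```

```text
[667.3225236  111.20116688 244.07437394] [ 1.79974532e+02 -1.38010177e-02  9.00621937e+01] [-0.90183436  0.50270099 -1.5312134 ] 17.34663449776518
tip exp [285.61608205 201.1024303 ] [296.99250646 178.22571058] mouth [285.32193584 192.59381362] [296.9760033  193.27177732]
```

View pics/z6.png

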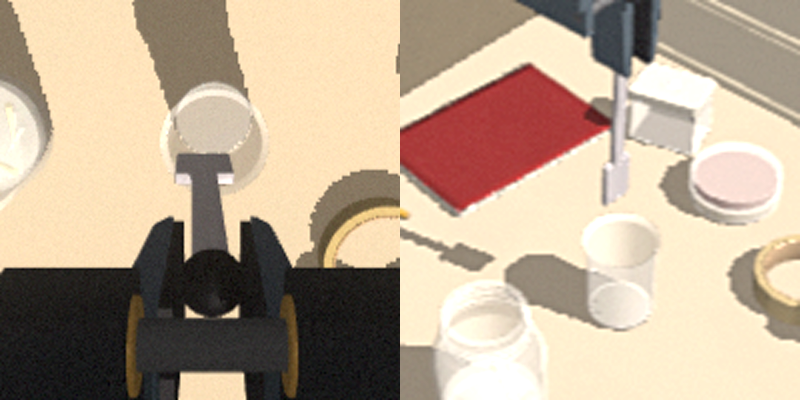

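```bash
python3 - <<'E'
from h import *
import pickle
f,s,t=pickle.load(open('w6.pkl','rb'))
print('mouth',tri(ray(f,287,188.5),ray(s,297,194)),onz(f,287,188.5,87),onz(s,297,194,87))
print('tip',tri(ray(f,282,197.5),ray(s,220+212*.35,110+200*.35)),onz(f,282,197.5,135))
E
```

```text
mouth [669.7346561  113.29917439  80.14249737] [669.09261136 115.24477092  87.        ] [665.12766193 108.24240339  87.        ]
tip [662.66596132 114.75396708 131.49899559] [663.35335379 114.99185561 135.        ]
```

Shift +5 mm in x, -2 mm in y, then dip 90 mm.

>>> {"name": "send_rows", "arguments": {
  "grip": [-1,-1,-1,-1,-1,-1,-1,-1],
  "xyz": [
    [0.003,-0.001,0],
    [0.005,-0.002,0],
    [0.005,-0.002,-0.015],
    [0.005,-0.002,-0.03],
    [0.005,-0.002,-0.045],
    [0.005,-0.002,-0.06],
    [0.005,-0.002,-0.075],
    [0.005,-0.002,-0.09]
  ],
  "yaw": [0,0,0,0,0,0,0,0]
}}

```text
time_s: 14.83
ee_pos: [673.2, 108.0, 152.8]
ee_rot: [180.0, 0.0, 90.0]
force: [-0.5, -0.7, -0.9]
gripper_width: 17.2
gripper_force: 60.0
```

>>> {"name": "send_rows", "arguments": {
  "grip": [-1,-1,-1,-1,-1,-1],
  "xyz": [
    [0,0,0],
    [0,0,0],
    [0,0,0],
    [0,0,0],
    [0,0,0],
    [0,0,0]
  ],
  "yaw": [0,0,0,0,0,0]
}}

```text
time_s: 15.33
ee_pos: [673.5, 108.1, 154.5]
ee_rot: [179.9, -0.0, 90.0]
force: [0.8, -0.4, -1.4]
gripper_width: 17.2
gripper_force: 60.0
```

```bash
python3 - <<'E'
from h import *
f=grab('wrist');s=grab('scene')
st=env.state();print(st['ee_pos'],st['force'],st['gripper_width'])
def c(im,x0,y0,w,h): return cv2.resize(im[y0:y0+h,x0:x0+w],(400,400),interpolation=cv2.INTER_CUBIC)
o=np.hstack([c(f['frame'],180,120,200,200),c(s['frame'],250,140,100,100)])
cv2.imwrite('pics/z7.png',cv2.convertScaleAbs(o[:,:,::-1],alpha=1.5))
E
```

```text
[673.2422156  108.12170724 154.0687999 ] [ 0.01017923  0.24760439 -1.90724074] 17.001603473474873
```

View pics/z7.png

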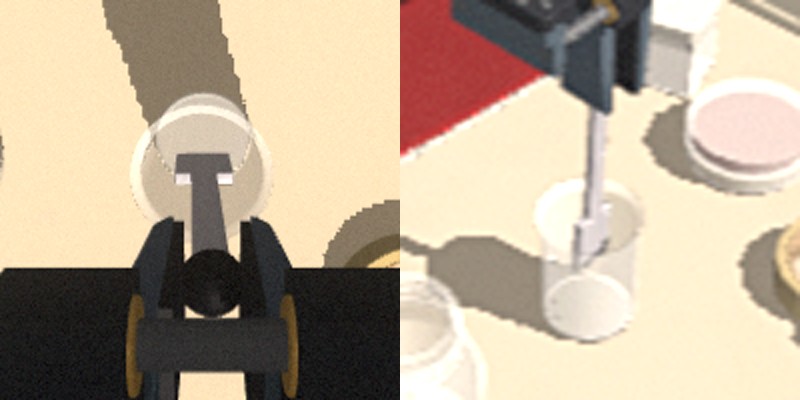

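The blade is inside the beaker, well below the rim and centred. I'll rise and go to the start of the far lane, keeping my one remaining view in reserve.

>>> {"name": "send_rows", "arguments": {
  "grip": [-1,-1,-1,-1,-1,-1,-1,-1],
  "xyz": [
    [0,0,0.025],
    [0,0,0.055],
    [0,0,0.085],
    [0,0,0.11],
    [-0.005,-0.02,0.11],
    [-0.014,-0.05,0.11],
    [-0.023,-0.08,0.11],
    [-0.034,-0.12,0.11]
  ],
  "yaw": [0,0,0,0,0,0,0,0]
}}

```text
time_s: 16.1
ee_pos: [638.9, -11.3, 263.7]
ee_rot: [179.9, -0.1, 90.1]
force: [1.5, -0.6, -1.4]
gripper_width: 17.1
gripper_force: 60.0
```

>>> {"name": "send_rows", "arguments": {
  "grip": [-1,-1,-1,-1,-1,-1,-1,-1],
  "xyz": [
    [-0.01,-0.035,0],
    [-0.02,-0.07,0],
    [-0.03,-0.105,0],
    [-0.04,-0.14,0],
    [-0.05,-0.175,0],
    [-0.06,-0.21,0],
    [-0.07,-0.245,0],
    [-0.079,-0.273,0]
  ],
  "yaw": [0,0,0,0,0,0,0,0]
}}

```text
time_s: 16.77
ee_pos: [559.0, -287.5, 263.8]
ee_rot: [180.0, 0.1, 89.9]
force: [0.0, -0.4, -1.5]
gripper_width: 17.4
gripper_force: 60.0
```

>>> {"name": "send_rows", "arguments": {
  "grip": [-1,-1,-1,-1,-1,-1],
  "xyz": [
    [0,0,0],
    [0,0,0],
    [0,0,0],
    [0,0,-0.02],
    [0,0,-0.04],
    [0,0,-0.04]
  ],
  "yaw": [0,0,0,0,0,0]
}}

```text
time_s: 17.27
ee_pos: [558.5, -282.3, 219.6]
ee_rot: [-179.6, -0.2, 90.1]
force: [0.8, -0.6, -2.2]
gripper_width: 16.6
gripper_force: 60.0
```

>>> {"name": "send_rows", "arguments": {
  "grip": [-1,-1,-1,-1],
  "xyz": [
    [0,0,0],
    [0,0,0],
    [0,0,0],
    [0,0,0]
  ],
  "yaw": [0,0,0,0]
}}

```text
time_s: 17.6
ee_pos: [560.8, -284.9, 224.9]
ee_rot: [179.9, 0.1, 90.0]
force: [-0.2, -0.5, -0.9]
gripper_width: 17.1
gripper_force: 60.0
```

```bash
python3 - <<'E'
from h import *
import pickle
f=grab('wrist','w8');s=grab('scene','s8');t=grab('top');pickle.dump((f,s,t),open('w8.pkl','wb'))
st=env.state();print(st['ee_pos'],st['ee_rot'])
g=cv2.cvtColor(f['frame'],cv2.COLOR_RGB2GRAY)
m=np.zeros((420,560),bool)
# light pattern around expected blade in wrist
sub=g[185:235,250:320]
for r in range(0,50,3): print(185+r,' '.join('%3d'%v for v in sub[r,::3]))
E
```

```text
[ 560.30796466 -285.01063453  224.18112784] [1.79933556e+02 3.34388990e-02 8.99840839e+01]
185 198 195 197 196 124 198 193 198 195 198 197 199 196 199 196 199 186 102 138 152 153 152 152 152
188 197 197 197 196 118 198 194 198 196 197 198 198 200 198 199 198 117 118 141 150 152 154 154 150
191 198 198 198 198 110 194 192 198 196 199 198 201 198 199 197 200 121 121 161 152 152 153 152 153
194 105 105 106 107 105 192 102 105 107 105 102 102 103 100 103 102 100 128 158 154 150 152 149 151
197 107 103 105 105 102 192  73  65  69  67  66  65  65  65  68 105 106 137 160 154 152 151 153 152
200 102 105 105 103 103 193  69  66  67  65  67  67  63  64  67  98 106 169 157 154 150 153 150 156
203 100 104 103 102 104 192  69  69  64  63  65  63  64  62  65  69  93 162 157 154 149 153 151 152
206 197 199 198 197 199 206  85  86  84  62  65  66  63  88  91  94 196 156 152 154 153 150 152 152
209 152 152 150 151 151 154 152 146 155  65  60  62  63 156 164 165 153 149 151 156 153 152 150 153
212 154 153 152 153 151 155 159 157 142  63  63  61  64 136 128 149 152 153 151 152 152 150 153 150
215 150 153 153 151 155 154 152 150 150  58  64  64  61 101 150 152 153 153 153 153 150 151 152 150
218 151 155 152 151 152 155 154 153 154  60  63  66  61  61 155 150 151 152 151 150 152 150 152 153
221 151 149 151 152 151 151 153 152 151  61  65  63  62  59 153 152 153 152 152 150 149 154 149 152
224 153 153 150 154 151 151 152 152 151  64  63  59  61  59 152 153 151 151 151 153 153 153 151 152
227 152 150 152 149 154 141 153 147 153  62  62  61  59  60 148 151 155 152 153 143 152 151 149 151
230 153 152 152 135  37  34  95 101 151  61  62  58  60  60 143 151 152  98 101  31  35 139 150 155
233 152 152  72  32  34  36  24  25 152  60  59  62  60  62 120 153 151  17  27  33  33  31 138 153
```

```bash
python3 - <<'E'
from h import *
import pickle
f,s,t=pickle.load(open('w8.pkl','rb'))
print('tip',onz(f,281.5,196,116),'proj endwall corners far lane',[proj(f,[x,-315,18]).round(1) for x in (532.5,557,581.5)],[proj(f,[x,-319,18]).round(1) for x in (530.5,557,583.5)])
g=cv2.cvtColor(f['frame'],cv2.COLOR_RGB2GRAY)
for r in (188,191,199): print(r,g[r,240:320].tolist())
for c in (252,256,300): print(c,g[185:215,c].tolist())
E
```

```text
tip [ 556.79159227 -279.93488866  116.        ] proj endwall corners far lane [array([265.5, 204.3]), array([282.4, 204.3]), array([299.4, 204.3])] [array([264.2, 206.9]), array([282.4, 206.9]), array([300.7, 206.9])]
188 [197, 196, 195, 198, 197, 197, 198, 198, 196, 197, 197, 197, 195, 197, 197, 196, 197, 198, 198, 196, 197, 197, 118, 105, 185, 198, 176, 166, 194, 197, 200, 198, 196, 200, 196, 196, 197, 197, 197, 198, 198, 197, 195, 198, 196, 199, 200, 198, 197, 198, 197, 197, 199, 199, 199, 198, 198, 198, 117, 102, 97, 118, 188, 201, 141, 152, 149, 150, 152, 153, 152, 149, 151, 154, 153, 156, 154, 152, 154, 150]
191 [197, 196, 195, 199, 198, 199, 194, 198, 201, 198, 198, 195, 197, 198, 198, 197, 198, 195, 196, 198, 198, 144, 110, 104, 181, 194, 199, 155, 192, 195, 197, 198, 197, 197, 196, 197, 195, 199, 200, 199, 198, 197, 198, 201, 194, 197, 198, 198, 198, 199, 196, 199, 197, 200, 198, 200, 199, 199, 121, 106, 96, 121, 187, 200, 161, 148, 153, 152, 150, 155, 152, 153, 151, 153, 151, 153, 152, 151, 149, 153]
199 [104, 107, 101, 102, 102, 103, 103, 106, 102, 102, 104, 106, 107, 108, 107, 104, 107, 102, 104, 103, 107, 106, 105, 104, 152, 191, 205, 106, 68, 68, 65, 66, 66, 61, 67, 67, 66, 64, 63, 66, 66, 68, 70, 67, 66, 66, 65, 66, 66, 63, 64, 64, 63, 66, 79, 102, 104, 108, 105, 105, 99, 170, 194, 200, 158, 152, 153, 151, 152, 152, 151, 152, 153, 146, 153, 153, 154, 151, 154, 153]
252 [196, 196, 197, 195, 195, 199, 197, 183, 104, 105, 105, 107, 106, 107, 107, 102, 100, 86, 106, 168, 195, 198, 166, 153, 151, 152, 155, 153, 153, 155]
256 [197, 197, 197, 197, 197, 195, 198, 183, 105, 106, 108, 102, 105, 106, 107, 105, 96, 88, 103, 164, 197, 198, 170, 153, 150, 153, 153, 152, 153, 154]
300 [105, 104, 103, 97, 98, 97, 96, 99, 98, 98, 97, 100, 97, 98, 99, 95, 87, 83, 89, 108, 143, 180, 156, 151, 155, 149, 151, 152, 153, 150]
```

>>> {"name": "send_rows", "arguments": {
  "grip": [-1,-1,-1,-1,-1,-1,-1,-1],
  "xyz": [
    [0.002,0,-0.03],
    [0.002,0,-0.06],
    [0.002,0,-0.08],
    [0.002,0,-0.095],
    [0.002,0,-0.1],
    [0.002,0,-0.1],
    [0.002,0,-0.1],
    [0.002,0,-0.1]
  ],
  "yaw": [0,0,0,0,0,0,0,0]
}}

```text
time_s: 18.42
ee_pos: [563.0, -285.5, 125.1]
ee_rot: [179.8, 0.1, 90.0]
force: [-0.0, 0.1, -1.8]
gripper_width: 16.9
gripper_force: 60.0
```

>>> {"name": "send_rows", "arguments": {
  "grip": [-1,-1,-1,-1,-1],
  "xyz": [
    [0,0,-0.001],
    [0,0,-0.002],
    [0,0,-0.003],
    [0,0,-0.004],
    [0,0,-0.004]
  ],
  "yaw": [0,0,0,0,0]
}}

```text
time_s: 18.83
ee_pos: [561.9, -284.8, 119.4]
ee_rot: [-180.0, -0.0, 90.0]
force: [0.3, 0.4, -0.4]
gripper_width: 17.1
gripper_force: 60.0
```

>>> {"name": "send_rows", "arguments": {
  "grip": [-1,-1,-1,-1],
  "xyz": [
    [0,0,-0.001],
    [0,0,-0.002],
    [0,0,-0.002],
    [0,0,-0.002]
  ],
  "yaw": [0,0,0,0]
}}

```text
time_s: 19.17
ee_pos: [562.0, -284.9, 117.4]
ee_rot: [-180.0, -0.0, 90.0]
force: [0.4, 0.1, -1.9]
gripper_width: 17.1
gripper_force: 60.0
```

>>> {"name": "send_rows", "arguments": {
  "grip": [-1,-1,-1,-1],
  "xyz": [
    [0,0,-0.001],
    [0,0,-0.002],
    [0,0,-0.002],
    [0,0,-0.002]
  ],
  "yaw": [0,0,0,0]
}}

```text
time_s: 19.5
ee_pos: [562.0, -284.9, 115.4]
ee_rot: [-180.0, -0.0, 90.0]
force: [0.4, -0.7, -2.4]
gripper_width: 16.9
gripper_force: 60.0
```

>>> {"name": "send_rows", "arguments": {
  "grip": [-1,-1,-1,-1],
  "xyz": [
    [0,0,-0.001],
    [0,0,-0.002],
    [0,0,-0.002],
    [0,0,-0.002]
  ],
  "yaw": [0,0,0,0]
}}

```text
time_s: 19.83
ee_pos: [561.9, -284.9, 113.4]
ee_rot: [-180.0, -0.0, 90.0]
force: [0.4, -0.2, -0.1]
gripper_width: 17.1
gripper_force: 60.0
```

>>> {"name": "send_rows", "arguments": {
  "grip": [-1,-1,-1,-1],
  "xyz": [
    [0,0,-0.001],
    [0,0,-0.002],
    [0,0,-0.002],
    [0,0,-0.002]
  ],
  "yaw": [0,0,0,0]
}}

```text
time_s: 20.17
ee_pos: [562.0, -284.9, 111.4]
ee_rot: [-180.0, -0.0, 90.0]
force: [0.4, -0.2, -1.7]
gripper_width: 17.1
gripper_force: 60.0
```

No contact yet, so the tip is 4–8 mm up, which is a good pushing height. I'll raise 2 mm and push the far lane gently.

>>> {"name": "send_rows", "arguments": {
  "grip": [-1,-1,-1,-1,-1,-1,-1,-1],
  "xyz": [
    [0,0.003,0.002],
    [0,0.009,0.002],
    [0,0.015,0.002],
    [0,0.021,0.002],
    [0,0.028,0.002],
    [0,0.035,0.002],
    [0,0.042,0.002],
    [0,0.049,0.002]
  ],
  "yaw": [0,0,0,0,0,0,0,0]
}}

```text
time_s: 20.83
ee_pos: [562.0, -235.0, 113.5]
ee_rot: [180.0, -0.0, 90.0]
force: [0.4, 0.8, -1.7]
gripper_width: 17.4
gripper_force: 60.0
```

>>> {"name": "send_rows", "arguments": {
  "grip": [-1,-1,-1,-1,-1,-1,-1,-1],
  "xyz": [
    [0,0.007,0],
    [0,0.014,0],
    [0,0.021,0],
    [0,0.028,0],
    [0,0.035,0],
    [0,0.042,0],
    [0,0.049,0],
    [0,0.056,0]
  ],
  "yaw": [0,0,0,0,0,0,0,0]
}}

```text
time_s: 21.5
ee_pos: [562.0, -179.2, 113.5]
ee_rot: [180.0, -0.0, 90.0]
force: [-1.2, 0.3, -1.5]
gripper_width: 17.1
gripper_force: 60.0
```

>>> {"name": "send_rows", "arguments": {
  "grip": [-1,-1,-1,-1,-1,-1,-1,-1],
  "xyz": [
    [0,0.007,0],
    [0,0.014,0],
    [0,0.021,0],
    [0,0.028,0],
    [0,0.035,0],
    [0,0.042,0],
    [0,0.048,0],
    [0,0.053,0]
  ],
  "yaw": [0,0,0,0,0,0,0,0]
}}

```text
time_s: 22.17
ee_pos: [562.0, -126.2, 113.5]
ee_rot: [180.0, -0.0, 90.0]
force: [-0.7, -0.1, -0.4]
gripper_width: 17.4
gripper_force: 60.0
```

>>> {"name": "send_rows", "arguments": {
  "grip": [-1,-1,-1,-1,-1,-1,-1,-1],
  "xyz": [
    [0,0,0],
    [0,0,0],
    [0,-0.008,0],
    [0,-0.015,0],
    [0,-0.015,0.03],
    [0,-0.015,0.06],
    [0,-0.015,0.08],
    [0,-0.015,0.08]
  ],
  "yaw": [0,0,0,0,0,0,0,0]
}}

```text
time_s: 22.83
ee_pos: [564.9, -143.9, 198.5]
ee_rot: [179.4, 0.2, 89.9]
force: [0.3, -0.7, -0.6]
gripper_width: 17.2
gripper_force: 60.0
```

```bash
cat > vials.py <<'E'
from h import *
# vial caps (dark) in tray from the top camera, threshold & components outside plates
t=grab('top','topnow'); st=env.state(); print(st['ee_pos'],st['force'])
s=grab('scene','scenenow')
E
python3 - <<'E'
from vials import *
g=cv2.cvtColor(t['frame'],cv2.COLOR_RGB2GRAY)
for r in (222,225,228,231,247,250,253,266,270,274): print(r,' '.join('%d'%v for v in g[r,346:450:2]))
E
```

```text
[ 563.46743131 -143.4092999   195.74311182] [-0.13184232  0.06385449 -2.72739039]
222 103 66 61 56 56 55 51 61 76 68 53 55 123 141 140 143 137 72 40 91 139 142 82 26 28 34 29 31 30 33 64 77 65 43 74 76 68 42 44 44 62 128 134 133 133 134 88 73 77 64 141 114
225 113 64 63 54 52 53 62 73 92 84 53 53 127 140 139 143 139 111 115 141 145 144 93 25 31 25 28 29 30 37 67 77 63 55 75 81 55 40 46 45 41 53 66 94 129 136 117 75 75 61 136 115
228 96 67 66 58 56 55 67 97 108 95 56 53 116 144 138 141 143 145 143 142 145 146 106 24 24 24 29 29 30 43 73 80 53 60 74 78 63 67 63 66 69 67 60 55 93 132 116 75 74 63 114 119
231 84 67 66 58 56 54 71 99 107 98 58 50 115 141 140 140 140 142 141 143 144 145 109 23 29 32 25 30 30 52 77 78 41 72 78 76 59 55 62 64 63 66 69 71 68 71 70 74 74 70 95 123
247 141 69 61 61 59 61 60 63 60 59 62 59 86 138 139 139 141 142 139 83 78 56 26 24 28 26 31 46 65 64 31 58 68 69 40 32 39 43 46 48 52 54 59 58 63 62 64 65 68 73 68 74
250 136 65 60 64 62 64 61 61 59 61 52 55 85 137 137 137 139 140 138 85 78 45 24 36 30 32 31 52 61 45 36 62 62 55 29 34 32 33 37 39 43 44 46 41 50 51 57 63 64 68 71 75
253 131 64 59 61 62 64 61 62 60 60 56 54 79 137 137 137 138 142 143 116 74 37 28 25 25 28 45 60 53 34 48 58 57 28 13 9 22 22 22 24 23 27 29 29 36 37 38 39 42 43 42 48
266 116 86 57 57 58 59 55 56 59 60 56 55 66 126 136 138 139 136 141 141 131 51 31 35 38 37 20 22 34 22 29 32 35 39 45 43 49 55 59 64 64 66 67 68 72 70 70 71 74 75 75 73
270 113 96 52 50 57 55 58 57 59 60 57 56 62 123 138 138 140 139 140 137 139 139 131 110 51 28 30 29 26 31 28 34 39 43 46 52 53 57 61 68 65 72 68 71 72 71 75 75 73 74 72 74
274 119 96 49 54 55 57 54 55 57 51 60 55 59 121 136 138 141 137 139 142 141 142 140 143 101 57 29 34 34 28 31 35 40 45 53 55 62 61 63 66 64 66 72 75 72 73 73 73 74 75 75 78
```

```bash
python3 - <<'E'
from h import *
import pickle
t=pickle.load(open('f0.pkl','rb'))['top']
for c in (346,362,370): print(c,onz(t,c,230,14))
E
```

```text
346 [549.67836996 -74.2491927   14.        ]
362 [ 549.48719162 -113.11607127   14.        ]
370 [ 549.39238599 -132.54335592   14.        ]
```

The far vial sits at y≈-113, well inside the bay. Now the mid lane.

>>> {"name": "send_rows", "arguments": {
  "grip": [-1,-1,-1,-1,-1,-1,-1,-1],
  "xyz": [
    [-0.012,-0.03,0],
    [-0.024,-0.06,0],
    [-0.036,-0.09,0],
    [-0.048,-0.12,0],
    [-0.053,-0.143,0],
    [-0.053,-0.143,0],
    [-0.053,-0.143,0],
    [-0.053,-0.143,0]
  ],
  "yaw": [0,0,0,0,0,0,0,0]
}}

```text
time_s: 23.6
ee_pos: [508.3, -284.2, 191.9]
ee_rot: [-179.9, -0.1, 90.0]
force: [-0.1, 0.7, -1.5]
gripper_width: 17.3
gripper_force: 60.0
```

>>> {"name": "send_rows", "arguments": {
  "grip": [-1,-1,-1,-1,-1,-1,-1,-1],
  "xyz": [
    [0,0,-0.02],
    [0,0,-0.04],
    [0,0,-0.06],
    [0,0,-0.07],
    [0,0,-0.075],
    [0,0,-0.08],
    [0,0,-0.08],
    [0,0,-0.08]
  ],
  "yaw": [0,0,0,0,0,0,0,0]
}}

```text
time_s: 24.27
ee_pos: [509.6, -285.0, 114.2]
ee_rot: [179.9, 0.0, 90.0]
force: [-0.5, -0.5, -0.2]
gripper_width: 16.9
gripper_force: 60.0
```

>>> {"name": "send_rows", "arguments": {
  "grip": [-1,-1,-1,-1,-1,-1,-1,-1],
  "xyz": [
    [0,0.003,0],
    [0,0.009,0],
    [0,0.015,0],
    [0,0.021,0],
    [0,0.028,0],
    [0,0.035,0],
    [0,0.042,0],
    [0,0.049,0]
  ],
  "yaw": [0,0,0,0,0,0,0,0]
}}

```text
time_s: 24.93
ee_pos: [509.0, -235.0, 113.5]
ee_rot: [180.0, -0.0, 90.0]
force: [0.2, -0.3, -1.0]
gripper_width: 17.1
gripper_force: 60.0
```

>>> {"name": "send_rows", "arguments": {
  "grip": [-1,-1,-1,-1,-1,-1,-1,-1],
  "xyz": [
    [0,0.007,0],
    [0,0.014,0],
    [0,0.021,0],
    [0,0.028,0],
    [0,0.035,0],
    [0,0.042,0],
    [0,0.049,0],
    [0,0.056,0]
  ],
  "yaw": [0,0,0,0,0,0,0,0]
}}

```text
time_s: 25.6
ee_pos: [509.0, -179.2, 113.5]
ee_rot: [180.0, 0.0, 90.0]
force: [-1.0, -0.0, 0.3]
gripper_width: 17.4
gripper_force: 60.0
```

>>> {"name": "send_rows", "arguments": {
  "grip": [-1,-1,-1,-1,-1,-1,-1,-1],
  "xyz": [
    [0,0.007,0],
    [0,0.014,0],
    [0,0.021,0],
    [0,0.028,0],
    [0,0.035,0],
    [0,0.042,0],
    [0,0.048,0],
    [0,0.053,0]
  ],
  "yaw": [0,0,0,0,0,0,0,0]
}}

```text
time_s: 26.27
ee_pos: [509.0, -126.2, 113.5]
ee_rot: [180.0, -0.0, 90.0]
force: [-0.5, -0.4, -0.9]
gripper_width: 17.1
gripper_force: 60.0
```

>>> {"name": "send_rows", "arguments": {
  "grip": [-1,-1,-1,-1,-1,-1,-1,-1],
  "xyz": [
    [0,0,0],
    [0,0,0],
    [0,-0.008,0],
    [0,-0.015,0],
    [0,-0.015,0.03],
    [0,-0.015,0.06],
    [0,-0.015,0.08],
    [0,-0.015,0.08]
  ],
  "yaw": [0,0,0,0,0,0,0,0]
}}

```text
time_s: 26.93
ee_pos: [511.9, -144.0, 198.2]
ee_rot: [179.5, 0.2, 89.9]
force: [1.3, -0.4, 0.1]
gripper_width: 16.8
gripper_force: 60.0
```

>>> {"name": "send_rows", "arguments": {
  "grip": [-1,-1,-1,-1,-1,-1,-1,-1],
  "xyz": [
    [-0.012,-0.03,0],
    [-0.024,-0.06,0],
    [-0.036,-0.09,0],
    [-0.048,-0.12,0],
    [-0.053,-0.143,0],
    [-0.053,-0.143,0],
    [-0.053,-0.143,0],
    [-0.053,-0.143,0]
  ],
  "yaw": [0,0,0,0,0,0,0,0]
}}

```text
time_s: 27.6
ee_pos: [455.5, -284.6, 192.5]
ee_rot: [-179.9, -0.1, 89.9]
force: [1.0, 0.9, -1.3]
gripper_width: 17.2
gripper_force: 60.0
```

```bash
python3 - <<'E'
from vials import *
g=cv2.cvtColor(t['frame'],cv2.COLOR_RGB2GRAY)
for r in (228,231,247,250,253,256,266,270,274): print(r,' '.join('%d'%v for v in g[r,344:430:2]))
E
```

```text
[ 455.80307202 -284.27579933  192.76920414] [-0.43544104  0.51927202 -0.98816048]
228 82 99 58 60 52 57 51 62 92 100 88 52 50 108 130 128 131 126 131 132 134 131 131 131 132 131 132 133 134 132 130 130 129 130 128 126 129 127 128 126 127 124 124
231 78 105 61 60 53 53 53 64 89 102 88 57 52 110 132 128 131 129 130 131 131 133 131 131 133 134 130 132 134 131 131 129 129 130 130 130 129 128 128 126 127 128 128
247 70 128 63 67 92 88 61 66 80 97 71 55 54 79 129 126 127 128 126 131 130 132 132 133 129 129 131 133 131 132 133 133 131 131 132 130 131 131 133 130 127 129 127
250 72 121 60 80 116 100 62 78 103 109 75 57 52 78 128 129 129 126 129 129 130 130 130 128 133 131 134 131 133 130 131 134 133 132 135 130 133 130 130 129 129 131 127
253 68 119 58 79 121 104 61 78 93 107 72 54 51 73 121 127 129 130 130 129 129 131 131 130 134 131 130 130 132 129 130 130 128 131 129 130 132 130 130 131 131 131 129
256 63 114 57 56 69 71 52 65 77 88 69 58 54 67 123 125 129 127 128 131 131 131 130 128 131 130 130 128 129 133 130 132 132 132 129 131 130 130 128 132 133 129 131
266 53 105 78 47 48 51 55 54 54 59 54 53 55 59 117 130 129 127 128 128 128 129 130 131 128 81 72 75 52 53 72 89 80 65 62 87 121 126 129 129 129 132 130
270 55 104 85 43 49 50 51 53 51 55 54 57 53 57 114 126 127 127 129 127 129 131 131 130 129 77 70 70 68 64 86 99 87 68 59 78 100 116 133 133 131 130 130
274 47 110 86 44 47 48 48 47 52 50 53 53 52 56 110 129 127 125 128 127 127 130 130 131 132 92 71 72 64 60 86 99 90 65 60 71 96 110 133 130 131 131 131
```

```bash
python3 - <<'E'
from h import *
import pickle
t=pickle.load(open('f0.pkl','rb'))['top']; a=cv2.cvtColor(t['frame'],cv2.COLOR_RGB2GRAY); b=cv2.imread('pics/topnow.png',0)
for r in (264,267,270,274): print(r,'\n',' '.join('%d'%v for v in a[r,390:430]),'\n',' '.join('%d'%v for v in b[r,390:430]))
E
```

```text
264 
 123 128 125 108 79 69 67 68 66 59 31 9 12 19 27 23 28 29 53 63 53 27 20 30 36 49 56 64 84 112 129 130 126 127 130 129 127 125 126 127 
 132 131 129 110 83 73 69 68 69 59 34 11 6 15 22 28 28 33 52 62 53 23 16 26 40 49 56 64 87 116 133 132 130 130 133 131 135 133 128 131
267 
 127 124 126 106 75 68 67 69 69 70 61 57 59 69 79 88 97 98 87 73 64 56 59 66 89 106 118 123 122 125 126 126 125 128 125 129 125 125 124 126 
 128 131 127 108 75 69 69 73 73 67 61 59 68 74 81 92 99 101 90 75 65 61 63 69 94 109 123 127 126 129 130 135 128 130 131 129 132 131 132 129
270 
 127 123 123 106 73 67 66 74 67 67 62 57 62 70 79 90 94 95 83 70 64 57 59 65 78 88 95 104 111 120 126 128 127 125 127 122 128 126 128 126 
 129 132 128 108 77 69 70 69 69 70 67 57 63 74 86 93 98 101 87 73 67 55 58 66 78 93 99 109 116 125 133 130 133 130 131 130 129 132 130 131
274 
 123 126 126 115 90 69 64 70 69 69 63 53 62 73 84 90 95 96 86 74 68 59 54 60 72 85 92 97 105 119 128 127 127 124 125 126 123 127 126 127 
 131 129 131 119 91 75 70 72 72 73 64 57 60 72 85 91 98 98 90 74 65 57 59 62 70 86 96 103 109 124 132 136 130 131 131 131 130 130 130 129
```

Near vials unmoved. The same pattern goes in the near lane.

>>> {"name": "send_rows", "arguments": {
  "grip": [-1,-1,-1,-1,-1,-1,-1,-1],
  "xyz": [
    [0,0,-0.02],
    [0,0,-0.04],
    [0,0,-0.06],
    [0,0,-0.07],
    [0,0,-0.075],
    [0,0,-0.08],
    [0,0,-0.08],
    [0,0,-0.08]
  ],
  "yaw": [0,0,0,0,0,0,0,0]
}}

```text
time_s: 28.37
ee_pos: [456.6, -285.1, 114.2]
ee_rot: [179.9, 0.0, 90.0]
force: [0.7, -0.5, -0.7]
gripper_width: 17.1
gripper_force: 60.0
```

>>> {"name": "send_rows", "arguments": {
  "grip": [-1,-1,-1,-1,-1,-1,-1,-1],
  "xyz": [
    [0,0.003,0],
    [0,0.009,0],
    [0,0.015,0],
    [0,0.021,0],
    [0,0.028,0],
    [0,0.035,0],
    [0,0.042,0],
    [0,0.049,0]
  ],
  "yaw": [0,0,0,0,0,0,0,0]
}}

```text
time_s: 29.03
ee_pos: [456.0, -235.1, 113.6]
ee_rot: [180.0, 0.0, 90.0]
force: [-0.4, -0.5, -1.3]
gripper_width: 17.0
gripper_force: 60.0
```

>>> {"name": "send_rows", "arguments": {
  "grip": [-1,-1,-1,-1,-1,-1,-1,-1],
  "xyz": [
    [0,0.007,0],
    [0,0.014,0],
    [0,0.021,0],
    [0,0.028,0],
    [0,0.035,0],
    [0,0.042,0],
    [0,0.049,0],
    [0,0.056,0]
  ],
  "yaw": [0,0,0,0,0,0,0,0]
}}

```text
time_s: 29.7
ee_pos: [456.0, -179.3, 113.5]
ee_rot: [180.0, 0.0, 90.0]
force: [0.1, -0.7, -2.2]
gripper_width: 17.2
gripper_force: 60.0
```

>>> {"name": "send_rows", "arguments": {
  "grip": [-1,-1,-1,-1,-1,-1,-1,-1],
  "xyz": [
    [0,0.007,0],
    [0,0.014,0],
    [0,0.021,0],
    [0,0.028,0],
    [0,0.035,0],
    [0,0.042,0],
    [0,0.048,0],
    [0,0.053,0]
  ],
  "yaw": [0,0,0,0,0,0,0,0]
}}

```text
time_s: 30.37
ee_pos: [456.0, -126.2, 113.5]
ee_rot: [180.0, -0.0, 90.0]
force: [0.5, -0.0, -0.7]
gripper_width: 16.8
gripper_force: 60.0
```

>>> {"name": "send_rows", "arguments": {
  "grip": [-1,-1,-1,-1,-1,-1,-1,-1],
  "xyz": [
    [0,0,0],
    [0,0,0],
    [0,-0.008,0],
    [0,-0.015,0],
    [0,-0.015,0.035],
    [0,-0.015,0.075],
    [0,-0.015,0.115],
    [0,-0.015,0.15]
  ],
  "yaw": [0,0,0,0,0,0,0,0]
}}

```text
time_s: 31.03
ee_pos: [456.1, -143.1, 266.0]
ee_rot: [179.9, 0.0, 89.9]
force: [0.7, -0.7, -0.8]
gripper_width: 17.0
gripper_force: 60.0
```

>>> {"name": "send_rows", "arguments": {
  "grip": [-1,-1,-1,-1,-1,-1,-1,-1],
  "xyz": [
    [0.03,0.02,0],
    [0.06,0.04,0],
    [0.09,0.06,0],
    [0.12,0.08,0],
    [0.145,0.11,0],
    [0.16,0.14,0],
    [0.16,0.15,0],
    [0.16,0.15,0]
  ],
  "yaw": [0,0,0,0,0,0,0,0]
}}

```text
time_s: 31.7
ee_pos: [616.5, 9.6, 262.4]
ee_rot: [-179.9, -0.0, 90.1]
force: [-0.2, -0.3, -0.4]
gripper_width: 17.0
gripper_force: 60.0
```

```bash
python3 - <<'E'
from vials import *
import pickle
pickle.dump((s,t,env.state()),open('w9.pkl','wb'))
g=cv2.cvtColor(t['frame'],cv2.COLOR_RGB2GRAY)
for r in (228,231,250,253,267,270,274): print(r,' '.join('%d'%v for v in g[r,344:430:2]))
s0,t0=[pickle.load(open('f0.pkl','rb'))[k] for k in('scene','top')]
for n,a,b,boxes in (('top',t0,t,((240,150,60,60),(243,217,60,60))),('scene',s0,s,((275,175,45,60),(225,200,60,75)))):
  for x,y,w,h in boxes:
    A=cv2.cvtColor(a['frame'],cv2.COLOR_RGB2GRAY)[y:y+h,x:x+w];B=cv2.cvtColor(b['frame'],cv2.COLOR_RGB2GRAY)[y:y+h,x:x+w]
    print(n,'diff',np.abs(A.astype(float)-B).mean(), 'shift',cv2.phaseCorrelate(A.astype(np.float32),B.astype(np.float32),cv2.createHanningWindow((w,h),cv2.CV_32F)))
o=np.hstack([cv2.resize(im,(400,400),interpolation=cv2.INTER_CUBIC) for im in (t['frame'][150:290,230:370],s['frame'][170:330,220:380])])
cv2.imwrite('pics/z9.png',cv2.convertScaleAbs(o[:,:,::-1],alpha=1.5))
E
```

```text
[615.96152563   7.73803712 262.83681305] [ 0.66385351 -0.15852634 -1.35369841]
228 68 70 71 72 70 73 76 74 74 76 78 78 77 79 78 82 81 79 83 83 80 82 84 70 48 52 43 38 55 56 124 148 144 142 147 141 141 139 139 141 138 139 140
231 70 66 70 72 72 72 76 73 75 79 74 76 79 79 79 81 81 83 81 80 84 81 83 81 65 46 31 37 51 72 144 146 144 148 145 142 143 144 139 138 141 139 137
250 72 76 73 78 73 77 73 77 75 78 77 77 77 75 77 75 79 81 80 83 81 82 83 86 83 83 78 94 148 146 146 148 146 147 147 146 144 144 146 147 143 143 142
253 72 73 71 73 72 75 77 74 76 74 76 76 78 74 75 78 75 81 82 84 83 85 85 82 83 83 80 78 124 147 147 148 145 147 145 146 144 146 146 142 144 147 142
267 76 75 74 73 76 76 77 73 77 76 78 76 75 77 77 77 80 78 75 78 79 81 81 82 82 83 85 83 82 82 132 147 144 148 146 147 148 146 147 147 147 145 146
270 74 73 76 73 74 72 75 76 76 75 76 78 77 78 73 77 78 80 80 78 79 80 81 83 84 86 85 86 85 82 112 149 145 145 145 148 146 147 147 145 148 146 148
274 75 71 73 77 74 73 74 73 75 75 78 77 77 76 77 78 80 79 81 81 83 83 82 82 84 84 88 88 85 83 86 142 148 147 145 146 147 147 145 148 144 147 148
top diff 14.529166666666667 shift ((-0.05871336168576846, -0.11148070097997831), 0.9451275361908806)
top diff 15.168333333333333 shift ((-0.11336896855124579, 0.13663250365964075), 0.9348329509629144)
scene diff 6.303703703703704 shift ((0.2138015418870829, -0.010030721458864633), 0.792206414187396)
scene diff 5.379777777777778 shift ((-0.14910035918442688, 0.4568001922701086), 0.7197039065890842)
```

>>> {"name": "send_rows", "arguments": {
  "grip": [-1,-1,-1,-1,-1,-1,-1,-1],
  "xyz": [
    [0.015,0.025,0],
    [0.03,0.05,0],
    [0.045,0.08,0],
    [0.057,0.1,0],
    [0.057,0.1,0],
    [0.057,0.1,0],
    [0.057,0.1,0],
    [0.057,0.1,0]
  ],
  "yaw": [0,0,0,0,0,0,0,0]
}}

```text
time_s: 32.47
ee_pos: [672.6, 106.0, 264.0]
ee_rot: [180.0, 0.0, 89.9]
force: [-0.4, 0.1, -1.8]
gripper_width: 16.9
gripper_force: 60.0
```

```bash
python3 - <<'E'
from vials import *
f=grab('wrist'); f6=__import__('pickle').load(open('w6.pkl','rb'))[0]
g=cv2.cvtColor(t['frame'],cv2.COLOR_RGB2GRAY)
for r in (228,231,250,253,267,270,274): print(r,' '.join('%d'%v for v in g[r,344:420:2]))
print(onz(t,352,270,14),onz(t,361,270,14))
u,v=proj(f,[668,112,87]);print('mouth exp',u,v)
c=lambda im,x0,y0,w,h:cv2.resize(im[y0:y0+h,x0:x0+w],(400,400),interpolation=cv2.INTER_CUBIC)
o=np.hstack([c(f['frame'],180,120,200,200),c(s['frame'],260,250,180,180)])
cv2.imwrite('pics/z10.png',cv2.convertScaleAbs(o[:,:,::-1],alpha=1.5))
E
```

```text
[672.5801147  106.20067592 264.10271597] [ 0.38358766 -0.69595837 -1.95603541]
228 90 106 62 61 54 53 55 67 95 108 96 60 55 119 140 141 142 143 141 144 143 143 145 143 144 145 143 143 143 143 143 142 142 146 144 144 140 140
231 85 91 64 62 54 54 54 68 99 111 99 61 56 115 143 144 142 141 144 143 145 144 144 143 144 144 145 146 145 142 144 145 143 145 140 142 143 140
250 87 83 81 80 130 109 65 86 111 119 79 64 60 89 137 139 139 141 143 142 143 142 145 144 144 145 144 147 147 145 142 144 146 143 144 146 143 143
253 89 86 87 80 122 113 66 83 105 113 80 61 61 82 139 142 140 144 142 144 146 143 146 143 144 143 145 145 144 145 146 146 148 149 145 145 147 144
267 94 92 92 84 83 80 92 76 57 72 92 92 59 67 128 143 139 142 140 141 140 139 142 142 143 145 142 144 144 147 145 145 146 143 146 147 143 145
270 87 90 94 89 81 81 108 75 63 82 101 97 62 63 126 140 139 140 140 139 142 141 141 143 144 142 143 146 143 145 144 145 144 147 144 145 146 145
274 87 88 91 92 85 81 111 88 62 95 113 104 59 63 125 140 140 140 141 144 140 142 143 143 143 140 143 144 145 147 143 142 146 144 145 145 145 144
[452.72848239 -85.23465092  14.        ] [ 452.62837767 -106.74159587   14.        ]
mouth exp 281.778818034079 183.96514652760325
```

All five vials are in their bays (far col 362, mid 352/362, near 356/364; the entry edge is at col 371). Now the second dip.

```bash
python3 - <<'E'
from h import *
import pickle
a=pickle.load(open('f0.pkl','rb'))
s=cv2.imread('pics/scenenow.png',0); A=cv2.cvtColor(a['scene']['frame'],cv2.COLOR_RGB2GRAY)
for x,y,w,h in ((275,195,45,35),(225,200,60,75)):
  print(cv2.phaseCorrelate(A[y:y+h,x:x+w].astype(np.float32),s[y:y+h,x:x+w].astype(np.float32),cv2.createHanningWindow((w,h),cv2.CV_32F)))
E
```

```text
((0.5265525646454243, 0.08960416574166885), 0.9546347166285103)
((-0.011092507951747876, 0.5150122819415159), 0.9125024628109402)
```

>>> {"name": "send_rows", "arguments": {
  "grip": [-1,-1,-1,-1,-1,-1,-1,-1],
  "xyz": [
    [0,0,-0.02],
    [0,0,-0.04],
    [0,0,-0.06],
    [0,0,-0.07],
    [0,0,-0.08],
    [0,0,-0.09],
    [0,0,-0.1],
    [0,0,-0.108]
  ],
  "yaw": [0,0,0,0,0,0,0,0]
}}

```text
time_s: 33.28
ee_pos: [673.2, 108.0, 155.0]
ee_rot: [180.0, -0.0, 90.0]
force: [0.2, -0.4, -2.1]
gripper_width: 17.4
gripper_force: 60.0
```

>>> {"name": "send_rows", "arguments": {
  "grip": [-1,-1,-1,-1,-1,-1],
  "xyz": [
    [0,0,0],
    [0,0,0],
    [0,0,0],
    [0,0,0],
    [0,0,0],
    [0,0,0]
  ],
  "yaw": [0,0,0,0,0,0]
}}

```text
time_s: 33.78
ee_pos: [673.3, 108.2, 156.1]
ee_rot: [179.9, -0.0, 90.0]
force: [0.4, -0.6, -0.6]
gripper_width: 16.9
gripper_force: 60.0
```

>>> {"name": "send_rows", "arguments": {
  "grip": [-1,-1,-1,-1,-1,-1,-1,-1],
  "xyz": [
    [0,0,-0.004],
    [0,0,-0.008],
    [0,0,-0.008],
    [0,0,-0.008],
    [0,0,-0.008],
    [0,0,0.02],
    [0,0,0.05],
    [0,0,0.08]
  ],
  "yaw": [0,0,0,0,0,0,0,0]
}}

```text
time_s: 34.45
ee_pos: [672.7, 108.0, 236.1]
ee_rot: [-179.9, 0.0, 90.0]
force: [0.9, 0.3, -1.7]
gripper_width: 17.3
gripper_force: 60.0
```

>>> {"name": "send_rows", "arguments": {
  "grip": [-1,-1,-1,-1,-1,-1,-1,-1],
  "xyz": [
    [0,0,0.03],
    [-0.02,0,0.047],
    [-0.05,-0.002,0.047],
    [-0.08,-0.004,0.047],
    [-0.11,-0.006,0.047],
    [-0.14,-0.008,0.047],
    [-0.163,-0.009,0.047],
    [-0.17,-0.009,0.047]
  ],
  "yaw": [0,0,0,0,0,0,0,0]
}}

```text
time_s: 35.12
ee_pos: [499.7, 98.8, 283.5]
ee_rot: [-180.0, -0.0, 90.0]
force: [-0.1, 0.1, -1.5]
gripper_width: 16.7
gripper_force: 60.0
```

>>> {"name": "send_rows", "arguments": {
  "grip": [-1,-1,-1,-1],
  "xyz": [
    [0,0,0],
    [0,0,0],
    [0,0,0],
    [0,0,0]
  ],
  "yaw": [0,0,0,0]
}}

```text
time_s: 35.45
ee_pos: [504.3, 99.2, 282.1]
ee_rot: [180.0, 0.0, 90.0]
force: [-0.4, -0.3, -2.4]
gripper_width: 17.0
gripper_force: 60.0
```

```bash
python3 - <<'E'
from h import *
import pickle
f=grab('wrist');s=grab('scene');st=env.state();pickle.dump((f,s),open('w11.pkl','wb'));print(st['ee_pos'],st['ee_rot'])
print('mouth exp',proj(f,[499.5,100.5,135]),proj(s,[499.5,100.5,135]),'tip exp',*[proj(c,st['ee_pos']+[-3.5,3,-105]) for c in (f,s)])
c=lambda im,x0,y0,w,h:cv2.resize(im[y0:y0+h,x0:x0+w],(400,400),interpolation=cv2.INTER_CUBIC)
o=np.hstack([c(f['frame'],180,120,200,200),c(s['frame'],190,150,120,120)])
cv2.imwrite('pics/z11.png',cv2.convertScaleAbs(o[:,:,::-1],alpha=1.5))
E
```

```text
[503.93745405  99.14104269 281.92918038] [-1.79967715e+02  8.09702536e-03  8.99706982e+01]
mouth exp [281.44893821 191.94872228] [249.19385501 219.01848838] tip exp [281.80814893 198.69314499] [247.67714538 205.02350392]
```

View pics/z11.png

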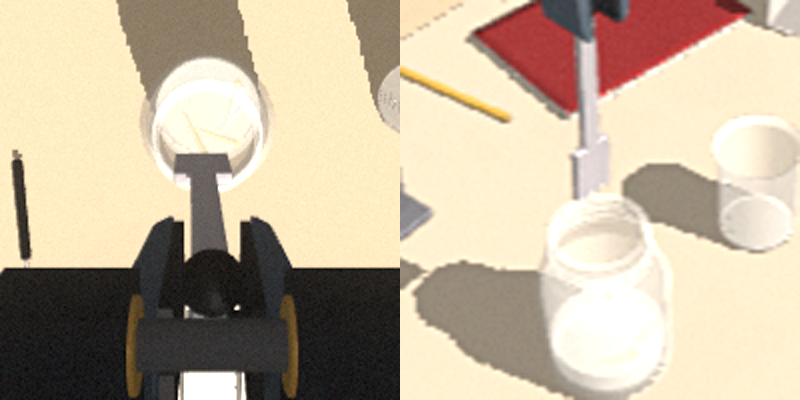

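The blade is over the jar mouth, with the mouth a couple of mm further along +x and +y. I'll lower it in.

>>> {"name": "send_rows", "arguments": {
  "grip": [-1,-1,-1,-1,-1,-1,-1,-1],
  "xyz": [
    [0.001,0.002,-0.015],
    [0.001,0.002,-0.03],
    [0.001,0.002,-0.045],
    [0.001,0.002,-0.06],
    [0.001,0.002,-0.075],
    [0.001,0.002,-0.09],
    [0.001,0.002,-0.1],
    [0.001,0.002,-0.11]
  ],
  "yaw": [0,0,0,0,0,0,0,0]
}}

```text
time_s: 36.22
ee_pos: [504.3, 101.1, 171.5]
ee_rot: [-180.0, 0.0, 90.0]
force: [0.3, 0.3, -2.1]
gripper_width: 16.9
gripper_force: 60.0
```

>>> {"name": "send_rows", "arguments": {
  "grip": [-1,-1,-1,-1,-1,-1,-1,-1],
  "xyz": [
    [0,0,-0.01],
    [0,0,-0.02],
    [0,0,-0.03],
    [0,0,-0.036],
    [0,0,-0.042],
    [0,0,-0.046],
    [0,0,-0.048],
    [0,0,-0.048]
  ],
  "yaw": [0,0,0,0,0,0,0,0]
}}

```text
time_s: 36.88
ee_pos: [503.9, 101.1, 124.2]
ee_rot: [-180.0, 0.0, 90.0]
force: [-0.7, 0.0, -1.1]
gripper_width: 17.5
gripper_force: 60.0
```

>>> {"name": "send_rows", "arguments": {
  "grip": [-1,-1,-1,-1],
  "xyz": [
    [0,0,-0.001],
    [0,0,-0.002],
    [0,0,-0.002],
    [0,0,-0.002]
  ],
  "yaw": [0,0,0,0]
}}

```text
time_s: 37.22
ee_pos: [504.2, 101.1, 122.7]
ee_rot: [180.0, -0.0, 90.0]
force: [-0.4, 0.8, -2.2]
gripper_width: 17.4
gripper_force: 60.0
```

>>> {"name": "send_rows", "arguments": {
  "grip": [-1,-1,-1,-1],
  "xyz": [
    [0,0,-0.001],
    [0,0,-0.002],
    [0,0,-0.002],
    [0,0,-0.002]
  ],
  "yaw": [0,0,0,0]
}}

```text
time_s: 37.55
ee_pos: [504.0, 101.1, 120.4]
ee_rot: [-180.0, 0.0, 90.0]
force: [0.1, -0.1, -1.7]
gripper_width: 17.2
gripper_force: 60.0
```

>>> {"name": "send_rows", "arguments": {
  "grip": [-1,-1,-1,-1,-1],
  "xyz": [
    [0,0,-0.001],
    [0,0,-0.002],
    [0,0,-0.003],
    [0,0,-0.003],
    [0,0,-0.003]
  ],
  "yaw": [0,0,0,0,0]
}}

```text
time_s: 37.97
ee_pos: [504.0, 101.1, 117.4]
ee_rot: [-180.0, 0.0, 90.0]
force: [-0.8, -0.6, -1.4]
gripper_width: 17.4
gripper_force: 60.0
```

>>> {"name": "send_rows", "arguments": {
  "grip": [-1,-1,-1,-1],
  "xyz": [
    [0,0,-0.001],
    [0,0,-0.002],
    [0,0,-0.002],
    [0,0,-0.002]
  ],
  "yaw": [0,0,0,0]
}}

```text
time_s: 38.3
ee_pos: [504.9, 101.3, 116.9]
ee_rot: [179.8, -0.0, 90.0]
force: [-1.8, 0.1, 6.3]
gripper_width: 16.9
gripper_force: 60.0
```

Floor contact (6 N). I'll release, open and lift off.

>>> {"name": "send_rows", "arguments": {
  "grip": [-1,-1,-1,-1],
  "xyz": [
    [0,0,0.001],
    [0,0,0.001],
    [0,0,0.001],
    [0,0,0.001]
  ],
  "yaw": [0,0,0,0],
  "grip_force": 3
}}

```text
time_s: 38.63
ee_pos: [504.2, 101.1, 116.7]
ee_rot: [180.0, -0.0, 90.0]
force: [0.1, -0.5, 1.7]
gripper_width: 19.2
gripper_force: 3.0
```

>>> {"name": "send_rows", "arguments": {
  "grip": [-0.5,-0.4,-0.2,0,0.2,0.4,0.6,0.8],
  "xyz": [
    [0,0,0],
    [0,0,0],
    [0,0,0],
    [0,0,0],
    [0,0,0],
    [0,0,0],
    [0,0,0],
    [0,0,0]
  ],
  "yaw": [0,0,0,0,0,0,0,0]
}}

```text
time_s: 39.3
ee_pos: [504.0, 101.1, 116.5]
ee_rot: [180.0, -0.0, 90.0]
force: [0.2, -0.1, -0.8]
gripper_width: 64.4
gripper_force: 0.0
```

>>> {"name": "send_rows", "arguments": {
  "grip": [1,1,1,1,1,1,1,1],
  "xyz": [
    [0,0,0],
    [0,0,0],
    [0,0,0],
    [0,0,0],
    [0,0,0],
    [0,0,0],
    [0,0,0],
    [0,0,0]
  ],
  "yaw": [0,0,0,0,0,0,0,0]
}}

```text
time_s: 39.97
ee_pos: [504.0, 101.1, 116.5]
ee_rot: [180.0, -0.0, 90.0]
force: [-0.5, 1.2, -0.8]
gripper_width: 91.0
gripper_force: 0.0
```

```bash
python3 - <<'E'
from h import *
f=grab('wrist','w12');st=env.state();print(st['ee_pos'],st['force'],st['gripper_width'])
g=cv2.cvtColor(f['frame'],cv2.COLOR_RGB2GRAY)
for r in range(150,330,6): print(r,' '.join('%d'%v for v in g[r,200:380:5]))
E
```

```text
[504.02601175 101.07462735 116.49142179] [ 0.08193019 -0.43842607 -0.28590891] 91.16220875097177
150 156 155 157 158 156 81 81 80 83 79 78 80 81 82 85 82 76 83 79 79 81 82 83 155 154 156 152 154 156 154 156 156 156 158 156 155
156 155 157 155 155 158 97 83 79 84 83 81 80 83 79 82 84 83 81 80 86 81 80 82 156 154 156 155 156 157 159 158 158 157 158 156 154
162 156 158 159 155 154 153 81 83 81 80 81 81 82 84 90 107 126 121 113 90 83 83 83 83 156 154 155 155 157 153 157 155 152 152 155 155
168 157 156 157 157 157 153 84 83 81 81 84 82 107 165 163 162 162 165 163 164 162 107 85 85 153 154 156 156 155 158 156 155 155 157 157 157
174 159 156 158 157 154 156 156 83 84 85 87 149 171 162 159 162 162 161 163 163 163 166 144 87 149 155 159 155 155 160 154 155 154 157 155 156
180 155 153 157 156 155 158 157 86 83 91 151 164 161 161 161 161 160 161 163 164 162 146 164 148 88 158 156 156 154 157 158 154 158 155 158 156
186 155 159 157 157 156 157 155 156 89 111 165 162 167 161 157 155 163 167 153 160 163 182 164 158 100 128 159 158 155 158 158 157 157 157 155 156
192 155 157 156 156 157 154 157 125
[... 2374 characters left out ...]
6 37 36 34 36 37 36 36 29 34
300 32 34 35 32 32 34 31 33 29 33 36 34 36 37 33 37 32 34 36 31 34 36 30 34 34 34 37 37 34 36 31 30 31 34 36 33
306 24 110 113 114 108 112 112 115 110 115 111 112 111 112 109 110 112 116 109 111 112 113 110 113 111 113 113 112 112 113 126 128 126 129 54 31
312 150 151 151 153 151 153 155 150 152 153 156 152 154 153 151 155 155 153 157 158 155 151 150 154 151 152 154 154 153 156 156 155 155 153 154 17
318 157 155 153 153 77 78 131 132 133 133 130 134 134 137 135 134 133 133 132 135 132 132 137 133 136 133 136 133 132 77 155 153 152 154 153 111
324 158 154 155 158 122 77 78 78 78 76 77 80 79 76 76 75 77 80 77 75 76 75 78 80 78 78 81 78 74 77 154 154 152 154 151 152
```

The knob is free and centred between the open fingers. I'll lift away.

>>> {"name": "send_rows", "arguments": {
  "grip": [1,1,1,1,1,1,1,1],
  "xyz": [
    [0,0,0.01],
    [0,0,0.025],
    [0,0,0.045],
    [0,0,0.07],
    [0,0,0.095],
    [0,0,0.12],
    [0,0,0.14],
    [0,0,0.15]
  ],
  "yaw": [0,0,0,0,0,0,0,0]
}}

```text
time_s: 40.68
ee_pos: [505.2, 101.3, 270.2]
ee_rot: [179.7, -0.1, 90.0]
force: [0.7, -0.5, 0.2]
gripper_width: 91.1
gripper_force: 0.0
```

>>> {"name": "send_rows", "arguments": {
  "grip": [1,1,1,1,1,1,1,1],
  "xyz": [
    [-0.02,0.03,0],
    [-0.03,0.06,0],
    [-0.03,0.09,0],
    [-0.03,0.12,0],
    [-0.03,0.15,0],
    [-0.03,0.15,0],
    [-0.03,0.15,0],
    [-0.03,0.15,0]
  ],
  "yaw": [0,0,0,0,0,0,0,0]
}}

```text
time_s: 41.35
ee_pos: [473.7, 250.6, 266.2]
ee_rot: [-180.0, 0.1, 90.0]
force: [0.7, 0.7, -0.9]
gripper_width: 91.4
gripper_force: 0.0
```

```bash
python3 - <<'E'
from vials import *
import pickle
# knob: dark blob near jar
for n,im,(x,y,w,h) in (('top',t,(240,205,70,80)),('scene',s,(215,140,80,110))):
  m=(im['frame'].max(2)<50).astype('uint8')[y:y+h,x:x+w]; k,_,st_,c=cv2.connectedComponentsWithStats(m)
  print(n,[(st_[i].tolist(),(c[i]+[x,y]).round(1).tolist()) for i in range(1,k) if st_[i][4]>8])
a=pickle.load(open('f0.pkl','rb'))
for n,im,bs in (('top',t,((240,150,60,60),(243,217,60,60),(290,110,90,50))),('scene',s,((275,175,45,60),(225,230,60,50),(340,185,80,65)))):
  for x,y,w,h in bs:
    A,B=[cv2.cvtColor(q['frame'],cv2.COLOR_RGB2GRAY)[y:y+h,x:x+w].astype(np.float32) for q in (a[n],im)]
    print(n,cv2.phaseCorrelate(A,B,cv2.createHanningWindow((w,h),cv2.CV_32F)))
g=cv2.cvtColor(t['frame'],cv2.COLOR_RGB2GRAY)
for r in (231,253,270): print(r,' '.join('%d'%v for v in g[r,344:380:2]))
E
```

```text
[473.87413325 250.21486481 266.33023973] [-0.14431421 -0.04627501  0.02638496]
top [([30, 34, 8, 10, 52], [273.4, 243.2])]
scene [([29, 68, 7, 8, 43], [246.9, 211.4])]
top ((0.04343461240022961, 0.03068880047189282), 0.9851117033428616)
top ((-0.12956497852623272, 0.4742570723258517), 0.35931647115283544)
top ((-0.01769210091075024, -0.031108319653782246), 0.9518318059709338)
scene ((0.43213704871774894, 0.013619297378131279), 0.9401769288380941)
scene ((0.38205815068033644, -0.04850011630317397), 0.667083667755127)
scene ((-0.011071226602055617, -0.038376265576765434), 0.9941252645519044)
231 82 112 66 65 59 56 57 68 94 106 95 58 56 110 133 135 134 137
253 70 124 63 83 125 107 66 82 103 109 80 60 57 77 132 134 132 137
270 57 109 83 35 59 84 102 79 64 81 100 96 60 64 120 136 132 135
```

```bash
python3 - <<'E'
from h import *
import pickle
a=pickle.load(open('f0.pkl','rb'))
print(tri(ray(a['top'],273.4,243.2),ray(a['scene'],246.9,211.4)))
print(env.job_done())
E
```

```text
[497.31036596 102.63306735 159.47886793]
the job is handed in; nothing more can be done
None
```

The job is handed in, with no verdict returned: all five vials are in their bays, both dips done, the paddle stands blade-down and released in the jar, and the tape and flask are unmoved.

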